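Prop the self-closing chest lid and take out the beaker

ROBOT

A 6-joint arm with a two-finger parallel gripper is mounted at the origin on a cart in front of the work surface, level with it; the furniture and walls round the work are solid. World frame = base frame: x ahead of the robot, y to its left, z up, the work surface at z = 0. Lengths are in m, angles in rad, forces in N, time in s.
With the tool pointing down it reaches from about 0.35 to 0.85 m from the base axis. Payload 8.1 kg.
Tool frame: the origin (TCP) lies on the centre line of the jaws, within the pads' length; the fingertips stand robot.tip_extent ahead of it and the grasp point (between the pads) lies 11 mm behind it (robot.tip_extent is the distance from the TCP to the fingertips, in m); y points along the fingers, z is the direction in which the jaws open and shut, and the axes are right-handed (so a half turn about y gives the same grasp; the last joint's range is limited). The gripper opens to 93 mm and grips with 3 to 60 N. Pads are 15 mm wide; open, the fingers measure 128 mm over their backs; the gripper's body (75 mm by 188 mm) begins 65 mm behind the grasp point.
Start: joints at [1.175, 0.13, 1.488, -0, 1.523, -0.085], TCP at [0.183, 0.571, 0.227] pointing down, gripper open.
Joint ranges: [-2.96, 2.96], [-0.89, 2.26], [0.02, 2.5], [-1.34, 4.48], [0, 2.73], [-2.66, 2.66]. Speed limits (rad/s): [2.39, 2.39, 2.79, 3.14, 3.14, 3.14].

INTERFACE

Orientations are given as a rotation vector (axis times angle).
In Python, from plant import monitor, optics, robot gives the robot as it stands.
- The arm moves only by the shell command python3 -m inch 'ROWS' [OPENING] [FORCE]. ROWS is JSON, a list that holds one entry, the list of rows, each a list of 6 numbers: the shift along the tool's x, y, z in mm, then the turn, a rotation vector about the tool's x, y, z in rad. A call has 1 to 8 rows; each row shifts and turns the commanded pose from where the row before left it, along the tool's axes as they then stand; what a row does not reach is not made up. A row lasts 1/8 s, in which the tool goes at most 62.5 mm and 10.7 degrees, less where a joint would pass 70% of its speed; a pose out of reach is approached as far as the arm can. A call is refused whole if a number of a shift passes 62.5 or a number of a turn 0.188, either way. A call with a gripper value outside its range is refused whole. OPENING is the finger opening in mm, from 0 to 93, set as the call begins (- or left out, the last holds). The fingers move at their own pace and stop on an object; FORCE is the grip in N (left out, the last holds). Time passes only in rows, so rows that do not move let the fingers close. It gives the time, the measured TCP pose, the force and the opening at its end, in the units of the state.
- monitor.read_state(): the state, without advancing time (a new reading comes with each control period).
- optics.read_camera(name): name is "scene" or "top"; returns a dict with "image" (480x640x3 uint8, blue, green, red), "fx", "fy", "cx", "cy" (pixels), "rvec" (rotation vector, rad) and "tvec" (3), from world to camera coordinates, as OpenCV has them. Camera axes: x right, y down, z forward; pixel columns grow to the right and rows downward; lengths in m; the calibration is good to about 2 mm. A picture is of the moment at which its call begins. There is no depth.
- robot.close_job(): hands the job in, once; it reports no verdict.
The state is a dict: "t": time; "q": joint angles; "dq": joint speeds; "joint_torque": joint torques, N m; "tool_pos": TCP position; "orientation": TCP orientation; "force": force on the tool from outside, world axes, zero at the start; "wrist_torque": the same for the moment, N m; "opening": finger opening in m.
Only numpy, scipy, OpenCV 4.12 (cv2) and the standard library are available. Lean on these libraries where they do the work, as an engineer would, in place of code of your own. Each camera call takes 0.05 s, during which the arm holds its last target.

TASK

Slide the low lid of the sample chest under its neighbour by pushing its paddle with the end of the loose aluminium bar, gently until you feel its stop and without ramming it, then lay the bar down in the front ledge so that the spring-closed lid stays propped open against it. Lift the beaker out of the open half, keeping it upright, and stand it on the black mat. Leave the lid propped open.

Things in the scene. Friction and masses are not known exactly. Their poses are not given: they have to be found in the camera images.
- chest: Fixed low grey sample chest, 190 (x) x 380 (y) x 124 mm high. Origin: centre of its underside, on the bench; y along its length, x across it, away from the robot. Two white lids on a double track along y: the low one (top at z 108 mm) closes the +y half, the upper one (12 mm higher) the -y half. Inside the +y half: floor at z 24 mm, x -61 to +83, y up to +180 mm (end wall there 99 mm high).
- lower_lid (a joint): Travel of the low lid towards chest -y, under the upper lid, in m: 0 closed. A spring of 3.2 to 4.6 N plus a little friction shuts it unless it is held or propped. Its firm travel stop is set together with the ledge's end block, somewhere from 0.145 (block farthest out) to 0.157 (farthest in): to be found by touch.
- paddle (a point): Centre of the outer (+y) face of the low lid's paddle, an upright aluminium plate 24 mm wide, 10 thick, over the front ledge, moving with the lid. Face from chest z 131 to 173 mm, at chest x -78, y +164 when closed. Push it towards chest -y to open. With the lid at its stop, always 159 mm lie between this face and the ledge's end block.
- bar_center (a point): Centre of the loose aluminium bar with black rubber ends, 156 (own x) x 20 (own y) x 26 mm (own z, upright), 0.08 to 0.17 kg, lying on the bench. It is the prop: lying in the front ledge its centre is 13 mm over it. It goes down between paddle and end block only with the lid at its stop, with 3 mm to spare.
- beaker_center (a point): Centre, half-way up, of the small glass beaker, 58 mm across and 70 mm high, standing on the inner floor of the chest's +y half, under the low lid. Its rim has a small spout.
- mat: Fixed black square rubber mat, 110 x 110 x 4 mm, flat on the bench. Origin: centre of its underside.
- ledge (a point): A point (axes as the chest's) on the flat front ledge that takes the prop, at chest x -78, y +94, z 124 mm. The ledge runs along y on the front beam, 26 mm wide between two lips 5 mm high. Near its +y end sits an end block, 12 mm thick, its top 14 mm over the ledge. Its inner face is clamped somewhere between 72 and 84 mm to the +y side of this point: not measured, but it never moves.
Mind the look-alikes: they are no part of the job. What is meant by the part that bears bar_center is not red, and is the larger of those in its own colour.

How it is judged:
On the way, in this order (a step that is already met when the one before it is completed fails the run):
1. the low lid is open and the bar lies in the front ledge, propping it (value of joint lower_lid above 0.138 m and z of bar_center in the frame of chest between 0.133 and 0.141 m and x of bar_center in the frame of chest between -0.084 and -0.072 m and y of bar_center in the frame of chest between 0.082 and 0.106 m), for 0.3 s.
2. the beaker is lifted clear of the chest while the lid stays propped (height (world z) of beaker_center above 0.15 m and value of joint lower_lid above 0.138 m), for 0.2 s.
At the end, for the whole second after the job is handed in: The low lid is at least 138 mm open, held by the bar, which lies flat in the front ledge (centre within 6 mm of the ledge's centre line, 4 mm of its resting height, and between 82 and 106 mm along chest +y); the beaker stands upright on the mat, its centre within 40 mm of the mat's (all of step 1 and horizontal distance between beaker_center and mat below 0.04 m and height (world z) of beaker_center between 0.033 and 0.045 m and angle between beaker_center's own z axis and vertical below 0.12 rad); the robot touches nothing.
It fails at once if the beaker was tipped over (angle between beaker_center's own z axis and vertical above 0.6 rad).
It fails at once if the lid was rammed against its stop (bar on lid over 60 N) (contact force between bar and lower_lid above 60 N).
It also fails if it takes over 61 s, if anything falls off the work surface, if the arm or the gripper's body presses on something with over 40 N, if the wrist force passes 120 N, or if a joint passes its speed limit or range.

## Working session

There is one attempt and no reset: what is moved stays moved. The work goes in short steps, Python scripts to look and compute and a shell command to move; the robot and the scene stay as the last step left them, time stands still between calls to the robot, and variables do not carry over. Pictures are saved under pics/ and viewed, and the job is handed in when it is done.

```bash
ls; mkdir -p pics; python3 - <<'E'
from plant import monitor, optics, robot
import cv2
print(monitor.read_state()); print(robot.tip_extent, [a for a in dir(robot) if a[0]!='_'])
for n in ("scene","top"):
    c=optics.read_camera(n); cv2.imwrite(f"pics/{n}0.png",c["image"]); print({k:v for k,v in c.items() if k!="image"})
E
```

```text
pics
{'t': 0.0, 'q': array([ 1.17460391e+00,  1.31161497e-01,  1.48925931e+00,  3.46201101e-06,
        1.52304186e+00, -8.53869421e-02]), 'dq': array([-0.00022467, -0.00057032, -0.00064807, -0.00056371,  0.00103467,
        0.0015947 ]), 'joint_torque': array([ 1.43219222e-05, -5.59812212e+01, -4.91775906e+01,  7.66903907e-02,
        3.49013472e-02, -1.36572826e-04]), 'tool_pos': array([0.18324695, 0.57073989, 0.22559823]), 'orientation': array([-1.55881569,  0.24434344, -0.24363517]), 'force': array([-0.21218056,  0.4481915 ,  0.39429099]), 'wrist_torque': array([-0.00824647,  0.00994835, -0.04748199]), 'opening': 0.0932584249198745}
0.008 ['IKError', 'close_job', 'tip_extent']
{'fx': 481.8473335757829, 'fy': 481.8473335757829, 'cx': 321.60989512504983, 'cy': 239.50709785229898, 'rvec': array([ 0.83084214, -2.56914186,  1.07812819]), 'tvec': array([0.61623858, 0.12636406, 1.39697162])}
{'fx': 538.4167938222076, 'fy': 538.4167938222076, 'cx': 322.05008627732207, 'cy': 236.38058826621665, 'rvec': array([ 2.14503635, -2.150622  ,  0.19877542]), 'tvec': array([0.28238814, 0.53392698, 1.26908904])}
```

View pics/scene0.png

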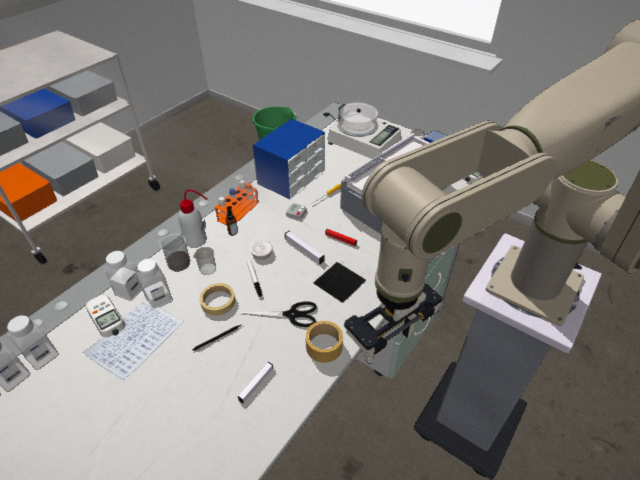

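View pics/top0.png

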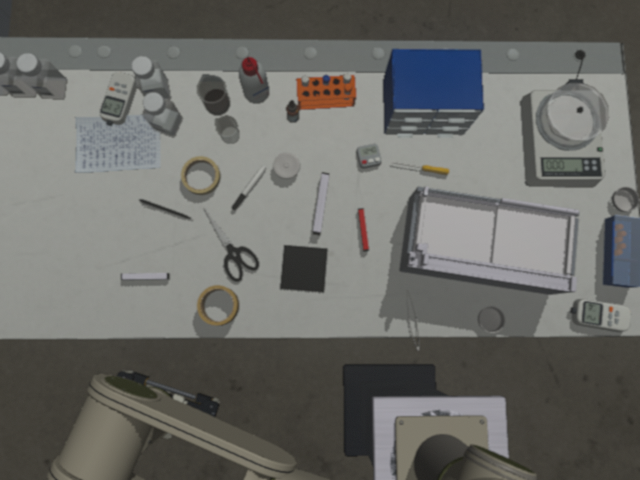

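The scene shows the silver bar at top (320,203), which is the larger silver one. A shorter silver one is at (145,276) and a red one at (363,230). The mat is at (304,268) and the chest at about (492,240). I'll zoom in for detail.

```bash
cat > h.py <<'E'
import numpy as np, cv2
from plant import monitor, optics, robot
def cam(n):
    c=optics.read_camera(n); K=np.array([[c["fx"],0,c["cx"]],[0,c["fy"],c["cy"]],[0,0,1]])
    return c["image"],K,cv2.Rodrigues(np.array(c["rvec"]))[0],np.array(c["tvec"])
def px2w(u,v,z,C):
    _,K,R,t=C; d=R.T@np.linalg.solve(K,[u,v,1.]); o=-R.T@t; s=(z-o[2])/d[2]; return o+s*d
def w2px(p,C):
    _,K,R,t=C; q=K@(R@np.asarray(p,float)+t); return q[:2]/q[2]
def zoom(img,u0,v0,u1,v1,s,name):
    cv2.imwrite("pics/"+name,cv2.resize(img[v0:v1,u0:u1],None,fx=s,fy=s,interpolation=cv2.INTER_CUBIC))
E
python3 - <<'E'
from h import *
C=cam("top"); zoom(C[0],395,180,595,300,4,"z1.png"); zoom(C[0],270,150,400,300,4,"z2.png")
S=cam("scene"); zoom(S[0],330,110,490,230,5,"z3.png")
for n,P in(("t",C),("s",S)): print(n,-P[2].T@P[3])
E
```

```text
t [0.3243492  0.31160649 1.33158066]
s [-0.02622622  1.098643    1.06749394]
```

View pics/z1.png

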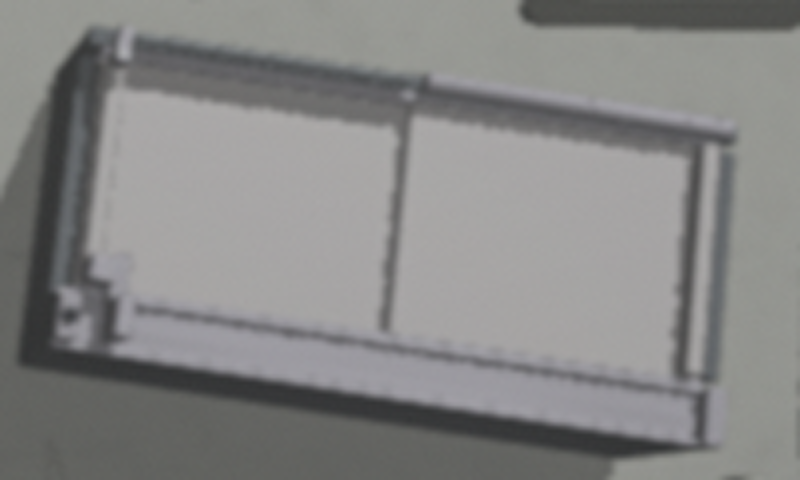

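View pics/z2.png

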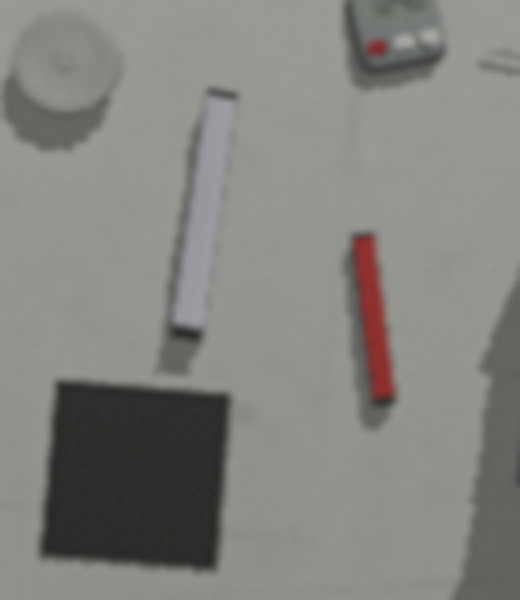

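View pics/z3.png

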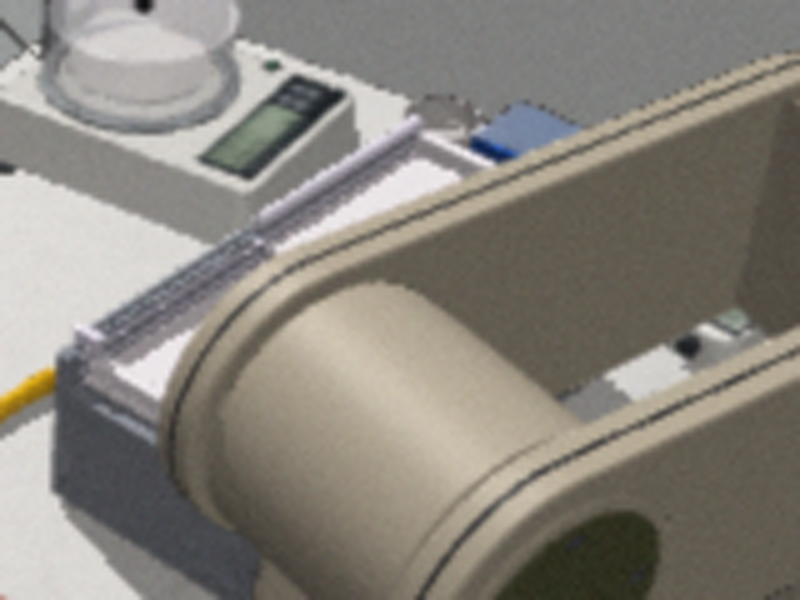

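```bash
python3 - <<'E'
from h import *
C=cam("top")
f=lambda a,b:(395+a/4,180+b/4)
def q(n,a,b,z): p=px2w(*f(a,b),z,C); print(n,z,p[:2].round(4)); return p
for z in(.124,.129):
  P=[q("fr",718,447,z),q("fl",50,350,z),q("br",735,128,z),q("bl",90,32,z)]
  print([np.linalg.norm(P[a]-P[b]).round(4) for a,b in((0,1),(2,3),(0,2),(1,3))])
  print(np.degrees(np.arctan2(*(P[1]-P[0])[:2][::1])),np.degrees(np.arctan2(*(P[3]-P[2])[:2])))
# bar, mat
g=lambda a,b:(270+a/4,150+b/4)
for n,a,b,z in(("bT",223,93,.026),("bB",187,332,.026),):
  p=px2w(*g(a,b),z,C);print(n,p.round(4))
m=[px2w(*g(a,b),.004,C) for a,b in((56,381),(230,394),(216,570),(41,556))];print("mat",np.mean(m,0),[np.linalg.norm(m[i]-m[i-1]) for i in range(4)])
# segment bar
im=C[0]; 
print(im[200:206,310:330].tolist()[2])
E
```

```text
fr 0.124 [ 0.3938 -0.2871]
fl 0.124 [0.4496 0.0901]
br 0.124 [ 0.5777 -0.3119]
bl 0.124 [0.6344 0.0613]
[np.float64(0.3813), np.float64(0.3775), np.float64(0.1856), np.float64(0.187)]
8.412163173434555 8.625622781186564
fr 0.129 [ 0.3935 -0.2846]
fl 0.129 [0.4491 0.0911]
br 0.129 [ 0.5767 -0.3093]
bl 0.129 [0.6331 0.0624]
[np.float64(0.3797), np.float64(0.3759), np.float64(0.1849), np.float64(0.1862)]
8.412163173434553 8.625622781186568
bT [0.6972 0.2707 0.026 ]
bB [0.5454 0.2937 0.026 ]
mat [0.4596522  0.32525558 0.004     ] [np.float64(0.1088640693981305), np.float64(0.10855460492789325), np.float64(0.10952920059550064), np.float64(0.10778287839439157)]
[[145, 150, 148], [144, 150, 148], [147, 151, 150], [145, 151, 149], [137, 142, 141], [120, 124, 123], [107, 109, 108], [126, 123, 124], [150, 144, 146], [157, 151, 153], [157, 151, 153], [158, 151, 153], [158, 153, 154], [158, 153, 154], [152, 148, 149], [145, 146, 145], [144, 148, 147], [145, 150, 149], [145, 150, 149], [146, 152, 150]]
```

```bash
cat >> h.py <<'E'
CH=[.514,-.112,np.radians(-8.5)]
def c2w(x,y,z,ch=None):
    X,Y,a=ch or CH; return np.array([X+x*np.cos(a)-y*np.sin(a),Y+x*np.sin(a)+y*np.cos(a),z])
def overlay(C,segs,u0,v0,u1,v1,s,name):
    im=cv2.resize(C[0][v0:v1,u0:u1],None,fx=s,fy=s,interpolation=cv2.INTER_CUBIC)
    for a,b,col in segs:
        p,q=[((w2px(k,C)-[u0,v0]+.5)*s-.5) for k in(a,b)]
        cv2.line(im,tuple(int(round(i*16)) for i in p),tuple(int(round(i*16)) for i in q),col,1,cv2.LINE_AA,4)
    cv2.imwrite("pics/"+name,im)
def rect(x0,x1,y0,y1,z,col,ch=None):
    P=[c2w(x0,y0,z,ch),c2w(x1,y0,z,ch),c2w(x1,y1,z,ch),c2w(x0,y1,z,ch)]
    return [(P[i-1],P[i],col) for i in range(4)]
def chest(ch=None):
    return rect(-.095,.095,-.19,.19,.124,(0,0,255),ch)+rect(-.091,-.065,-.19,.19,.129,(0,255,0),ch)+rect(-.09,-.066,.154,.164,.173,(255,0,0),ch)+rect(-.095,.095,-.19,.19,0,(0,255,255),ch)
E
python3 - <<'E'
from h import *
C=cam("top")
B=[.6213,.2822,np.radians(-8.6)]; M=[.4597,.3253,0]
overlay(C,chest(),395,180,595,300,4,"o1.png")
overlay(C,rect(-.078,.078,-.01,.01,.026,(0,0,255),B),280,160,400,250,6,"o2.png")
s=monitor.read_state(); R=cv2.Rodrigues(s["orientation"])[0]; print(R.round(3))
E
```

```text
[[ 0.952 -0.     0.306]
 [-0.306 -0.001  0.952]
 [-0.    -1.    -0.001]]
```

View pics/o1.png

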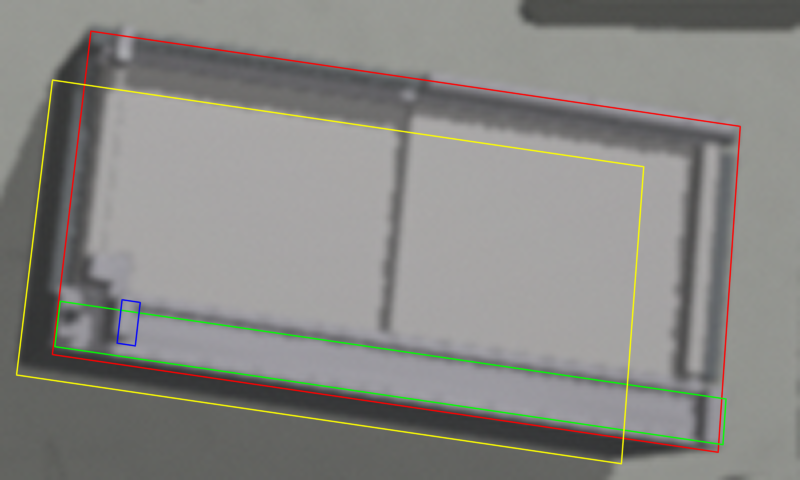

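View pics/o2.png

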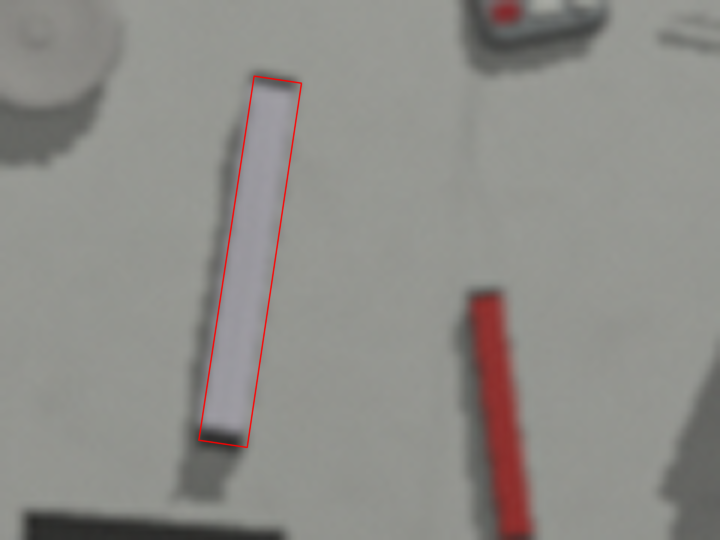

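```bash
python3 - <<'E'
from h import *
C=cam("top")
ch=[.514,-.1105,np.radians(-8.5)]
segs=chest(ch)+rect(-.095,-.061,-.19,.19,.129,(255,0,255),ch)
overlay(C,segs,400,230,460,275,12,"o3.png")
overlay(C,segs,535,260,595,300,12,"o4.png")
zoom(C[0],400,230,460,275,12,"o3r.png")
E
```

```text
(no output)
```

View pics/o3.png

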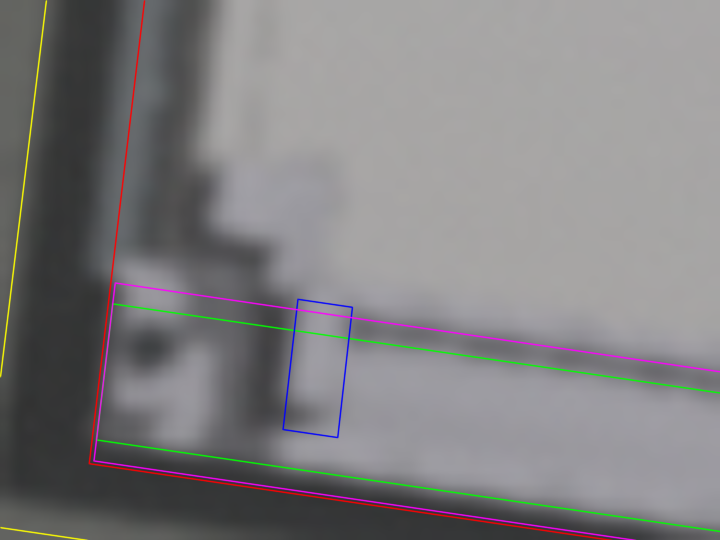

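View pics/o3r.png

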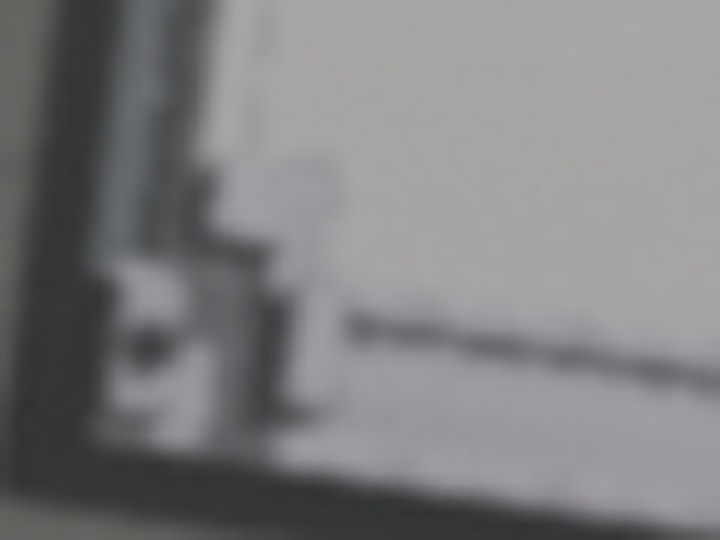

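View pics/o4.png

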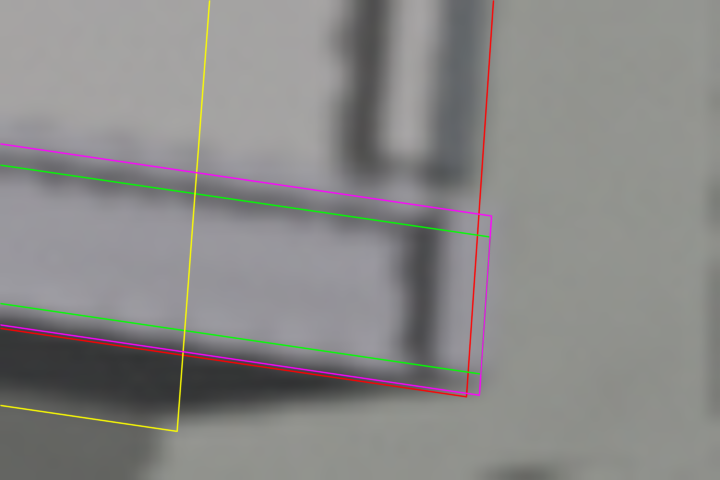

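```bash
sed -i 's/^CH=.*/CH=[.5158,-.1105,np.radians(-8.5)]/' h.py
cat >> h.py <<'E'
def togo(x,y,z,yawz=None):
    """shift in tool mm to world target; yawz: desired yaw (deg) of tool z"""
    s=monitor.read_state(); R=cv2.Rodrigues(s["orientation"])[0]
    d=(np.array([x,y,z])-s["tool_pos"])*1000
    yw=np.degrees(np.arctan2(R[1,2],R[0,2]))
    print("t",round(s["t"],2),"pos",s["tool_pos"].round(4),"yawz",yw.round(2),"tooly",R[:,1].round(4),"F",s["force"].round(2),"op",round(s["opening"],4),"q",s["q"].round(2))
    print("shift tool mm (present axes)",(R.T@d).round(1))
    if yawz is not None:
        dy=(yawz-yw+180)%360-180; print("turn tool y rad",round(-np.radians(dy),4))
        a=np.radians(yawz); Z=np.array([np.cos(a),np.sin(a),0]); Y=np.array([0,0,-1.]); X=np.cross(Y,Z)
        print("shift in wanted axes",(np.array([X,Y,Z])@d).round(1))
E
python3 -m inch '[[[0,0,0,0,-0.166,0],[47.6,0,-22.1,0,0,0],[47.6,0,-22.1,0,0,0],[47.6,0,-22.1,0,0,0],[47.6,0,-22.1,0,0,0],[47.6,0,-22.1,0,0,0],[47.6,0,-22.1,0,0,0],[47.6,0,-22.1,0,0,0]]]' 50
python3 -c "
from h import *
togo(.622,.2835,.017,81.7)"
```

```text
t: 1.35
tool_pos: [0.4922, 0.369, 0.2268]
orientation: [-1.568, 0.113, -0.114]
force: [-0.4, 0.3, -0.5]
opening: 0.05
t 1.35 pos [0.4922 0.369  0.2268] yawz 81.71 tooly [ 3.e-04  3.e-04 -1.e+00] F [-0.38  0.28 -0.49] op 0.05 q [ 0.56  0.17  1.44  0.    1.53 -0.87]
shift tool mm (present axes) [140.7 209.8 -66. ]
turn tool y rad 0.0001
shift in wanted axes [140.8 209.8 -65.9]
```

```bash
python3 -m inch '[[[35,30,-16.5,0,0,0],[35,30,-16.5,0,0,0],[35,30,-16.5,0,0,0],[35,30,-16.5,0,0,0],[0,20,0,0,0,0],[0,0,0,0,0,0]]]'
python3 -c "
from h import *
togo(.622,.2835,.017,81.7)
C=cam('top');zoom(C[0],270,130,400,250,6,'a1.png')
S=cam('scene');zoom(S[0],240,180,390,300,5,'a2.png')"
```

```text
t: 2.1
tool_pos: [0.618, 0.2842, 0.084]
orientation: [-1.569, 0.118, -0.111]
force: [-0.7, 0.8, -0.4]
opening: 0.0497
t 2.1 pos [0.618  0.2842 0.084 ] yawz 81.68 tooly [-0.0045 -0.0013 -1.    ] F [-0.72  0.81 -0.41] op 0.0497 q [ 0.36  0.45  1.38  0.    1.32 -1.07]
shift tool mm (present axes) [ 4.4 67.   0.1]
turn tool y rad -0.0004
shift in wanted axes [ 4.1 67.  -0.1]
```

View pics/a1.png

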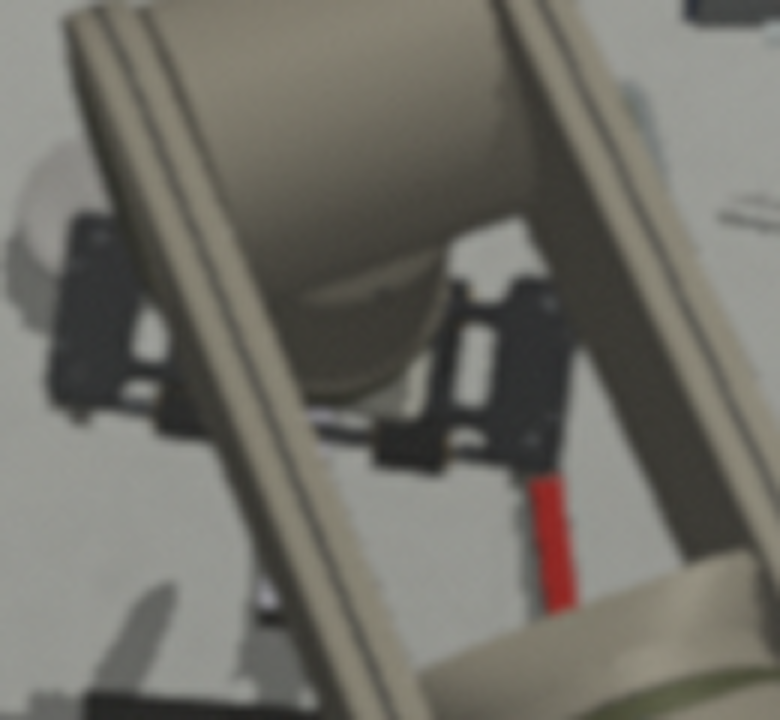

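View pics/a2.png

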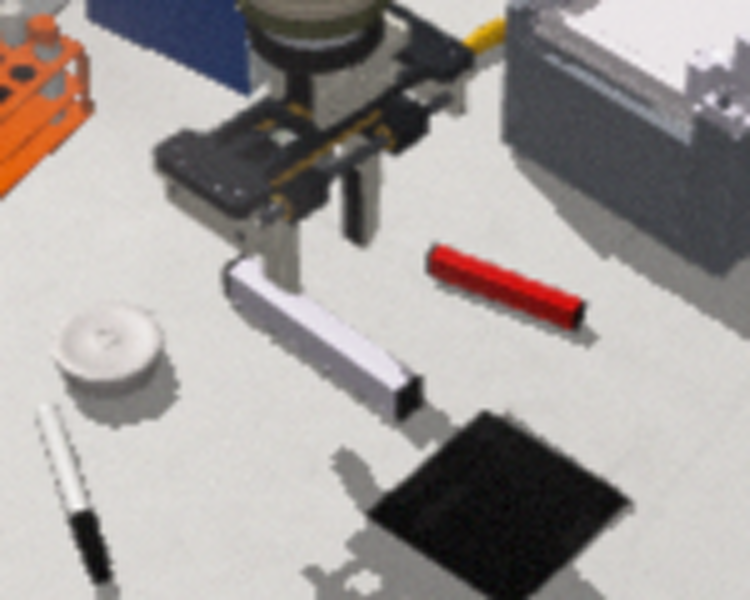

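Fingers straddle the bar, so I descend.

```bash
python3 -m inch '[[[4,20,0,0,0,0],[0,20,0,0,0,0],[0,17,0,0,0,0],[0,10,0,0,0,0],[0,0,0,0,0,0]]]' 50
python3 -c "
from h import *
togo(.622,.2835,.017,81.7)"
```

```text
t: 2.82
tool_pos: [0.6228, 0.2837, 0.018]
orientation: [-1.569, 0.116, -0.112]
force: [0.5, 0.3, 0.8]
opening: 0.05
t 2.83 pos [0.6228 0.2837 0.018 ] yawz 81.7 tooly [-2.3e-03 -8.0e-04 -1.0e+00] F [0.52 0.31 0.82] op 0.05 q [ 0.35  0.53  1.4   0.    1.22 -1.07]
shift tool mm (present axes) [-0.8  1.  -0.3]
turn tool y rad 0.0
shift in wanted axes [-0.8  1.  -0.3]
```

```bash
python3 -m inch '[[[0,0,0,0,0,0],[0,0,0,0,0,0],[0,0,0,0,0,0],[0,0,0,0,0,0],[0,-10,0,0,0,0],[0,-30,0,0,0,0],[0,-40,0,0,0,0],[0,0,0,0,0,0]]]' 10 50
python3 -c "
from h import *
togo(*c2w(-.078,.255,.166),-8.5)
C=cam('top');zoom(C[0],270,130,400,250,6,'b1.png')
S=cam('scene');zoom(S[0],240,180,390,300,5,'b2.png')"
```

```text
t: 3.82
tool_pos: [0.6268, 0.2852, 0.1052]
orientation: [-1.564, 0.108, -0.12]
force: [0.9, -0.8, -1.3]
opening: 0.0193
t 3.83 pos [0.6268 0.2852 0.1052] yawz 81.71 tooly [ 0.0079  0.003  -1.    ] F [ 0.89 -0.84 -1.32] op 0.0193 q [ 0.35  0.44  1.35  0.    1.35 -1.07]
shift tool mm (present axes) [-129.4  -62.4 -152. ]
turn tool y rad 1.5744
shift in wanted axes [ 152.8  -60.8 -129.3]
```

View pics/b2.png

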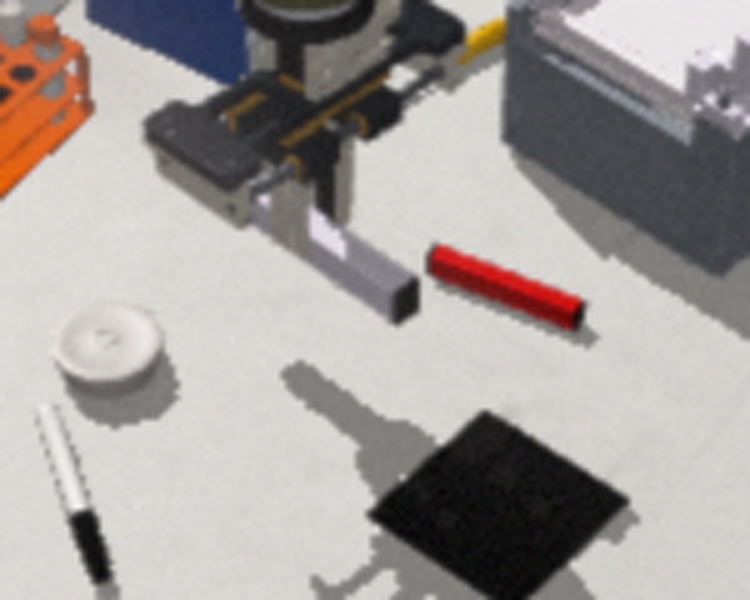

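```bash
python3 -m inch '[[[0,-12,0,0,0.175,0],[0,-12,0,0,0.175,0],[0,-12,0,0,0.175,0],[0,-12,0,0,0.175,0],[0,-12,0,0,0.175,0],[0,-12,0,0,0.175,0],[0,-12,0,0,0.175,0],[0,-12,0,0,0.175,0]]]'
python3 -c "
from h import *
togo(*c2w(-.078,.275,.21),-8.5)"
```

```text
t: 4.92
tool_pos: [0.6227, 0.2836, 0.1933]
orientation: [-1.222, 1.196, -1.193]
force: [-0.2, 0.7, -1.0]
opening: 0.0196
t 4.92 pos [0.6227 0.2836 0.1933] yawz 1.16 tooly [-0.0037 -0.0014 -1.    ] F [-0.19  0.69 -0.97] op 0.0196 q [0.35 0.38 1.26 0.   1.51 0.33]
shift tool mm (present axes) [ 107.7  -16.  -145.7]
turn tool y rad 0.1686
shift in wanted axes [ 130.6  -16.7 -125.5]
```

```bash
python3 -m inch '[[[0,-16,0,0,0.169,0],[26,0,-25,0,0,0],[26,0,-25,0,0,0],[26,0,-25,0,0,0],[26,0,-25,0,0,0],[26,0,-25,0,0,0],[0,0,0,0,0,0],[0,0,0,0,0,0]]]'
python3 -c "
from h import *
togo(*c2w(-.078,.275,.161),-8.5)
C=cam('top');zoom(C[0],340,150,470,280,6,'d1.png')
S=cam('scene');zoom(S[0],300,100,480,240,4,'d2.png')"
```

```text
t: 5.92
tool_pos: [0.4814, 0.1732, 0.2107]
orientation: [-1.139, 1.315, -1.314]
force: [0.5, -0.4, -0.9]
opening: 0.0195
t 5.92 pos [0.4814 0.1732 0.2107] yawz -8.21 tooly [-1.1e-03 -1.0e-04 -1.0e+00] F [ 0.53 -0.45 -0.86] op 0.0195 q [ 0.25 -0.1   1.75  0.    1.49  0.39]
shift tool mm (present axes) [ 0.5 49.7 -2. ]
turn tool y rad 0.0051
shift in wanted axes [ 0.5 49.7 -2.1]
```

View pics/d1.png

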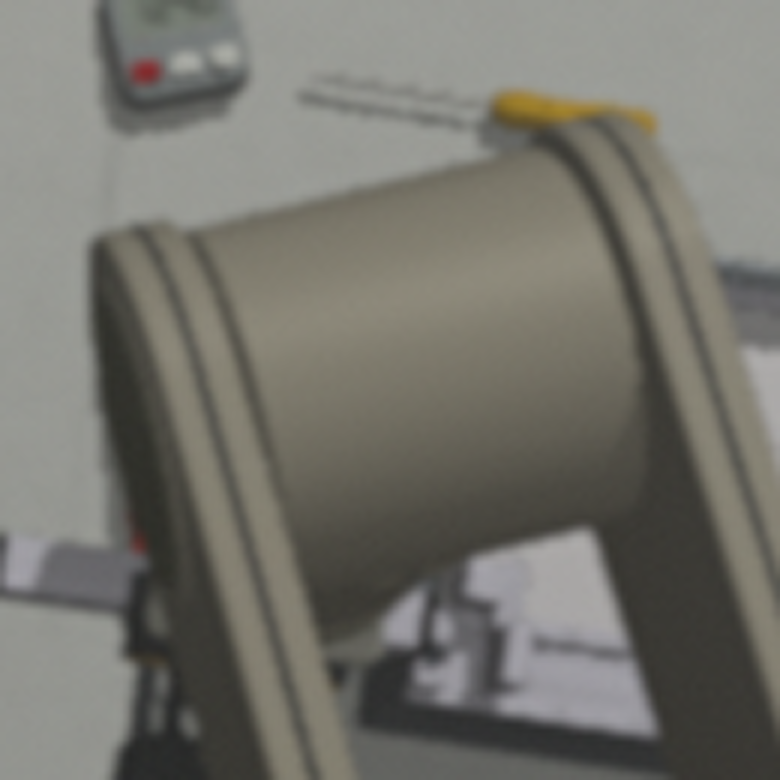

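View pics/d2.png

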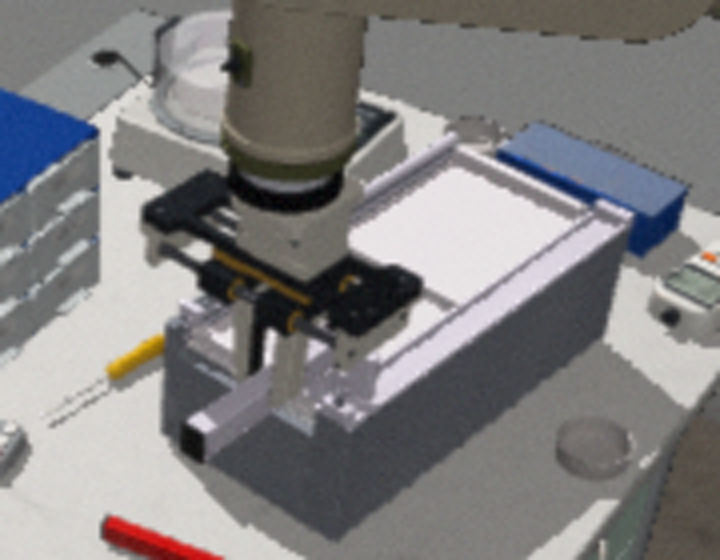

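```bash
cat >> h.py <<'E'
def barsegs(dx=0,dy=0,dz=-.005,col=(0,0,255)):
    s=monitor.read_state(); R=cv2.Rodrigues(s["orientation"])[0]; p=s["tool_pos"]
    a=np.arctan2(R[1,0],R[0,0]); b=[p[0],p[1],a]; z=p[2]+dz
    r=[rect(-.078+dx,.078+dx,-.01+dy,.01+dy,z+h,col,b) for h in(-.013,.013)]
    return r[0]+r[1]+[(r[0][i][0],r[1][i][0],col) for i in range(4)]
def blk(y): return rect(-.091,-.065,y,y+.012,.138,(0,165,255))
E
python3 -c "
from h import *
S=cam('scene');overlay(S,chest()+barsegs()+rect(-.095,-.061,-.19,.19,.129,(255,0,255)),330,150,470,255,5,'e2.png')
zoom(S[0],335,180,435,255,8,'e3.png')"
```

```text
(no output)
```

View pics/e2.png

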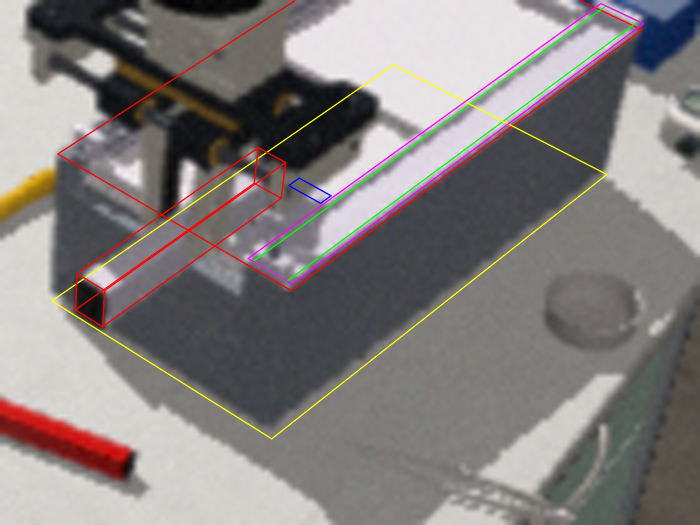

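View pics/e3.png

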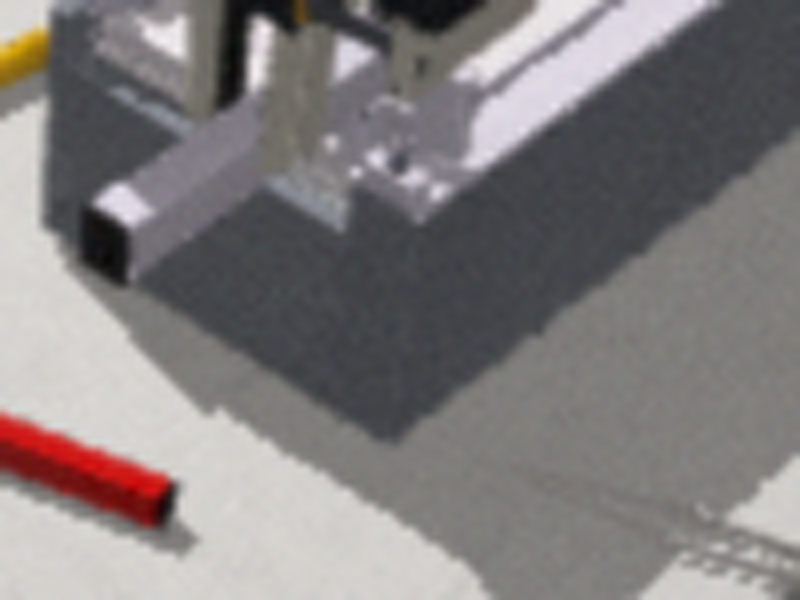

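```bash
python3 -c "
from h import *
S=cam('scene');segs=chest()+barsegs()+rect(-.095,-.061,-.19,.19,.129,(255,0,255))
overlay(S,segs,375,150,455,210,10,'f1.png')
overlay(S,segs,340,180,400,220,12,'f2.png')"
```

```text
(no output)
```

View pics/f1.png

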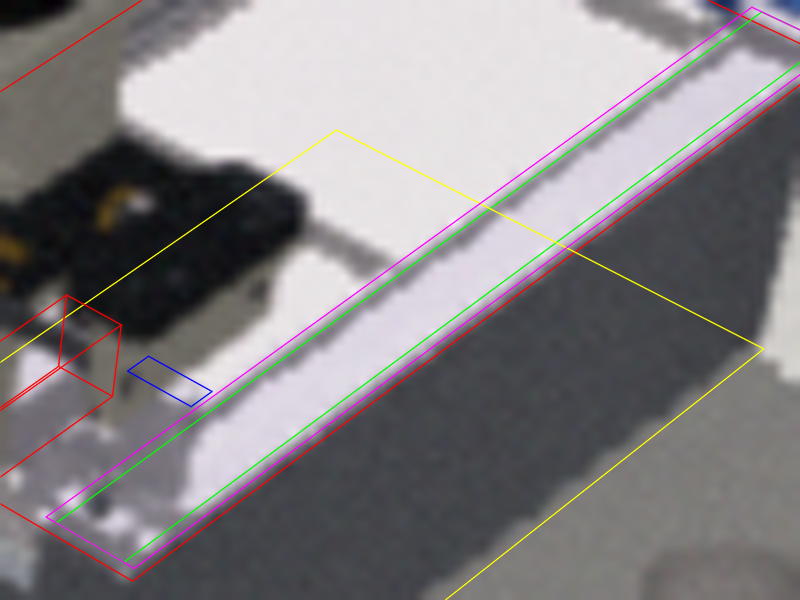

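View pics/f2.png

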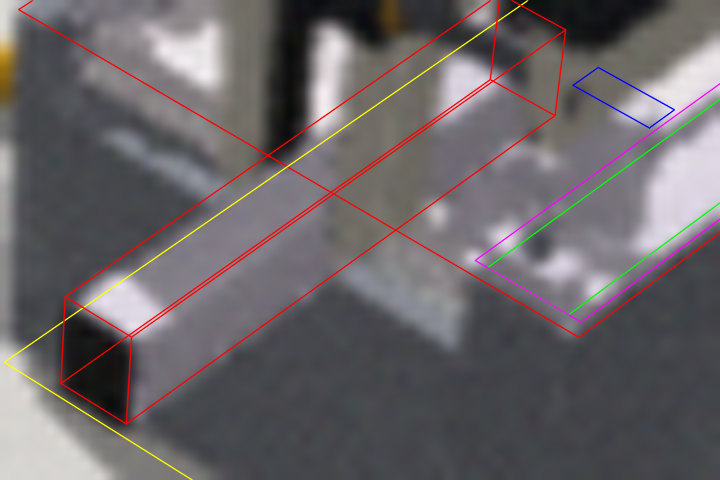

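```bash
python3 -m inch '[[[0.5,12,-2,0,0.005,0],[0,18,0,0,0,0],[0,18,0,0,0,0],[0,0,0,0,0,0],[0,0,0,0,0,0]]]'
python3 -c "
from h import *
togo(*c2w(-.078,.248,.163),-8.5)
S=cam('scene');segs=chest()+barsegs()
overlay(S,segs,340,160,420,220,10,'g2.png')"
```

```text
t: 6.75
tool_pos: [0.4796, 0.1729, 0.1636]
orientation: [-1.136, 1.317, -1.317]
force: [0.9, -0.5, -1.0]
opening: 0.0196
t 6.75 pos [0.4796 0.1729 0.1636] yawz -8.48 tooly [-1.e-04 -1.e-04 -1.e+00] F [ 0.89 -0.45 -1.01] op 0.0196 q [ 0.25 -0.08  1.81 -0.    1.4   0.39]
shift tool mm (present axes) [27.   0.6 -0.3]
turn tool y rad 0.0003
shift in wanted axes [27.   0.6 -0.3]
```

View pics/g2.png

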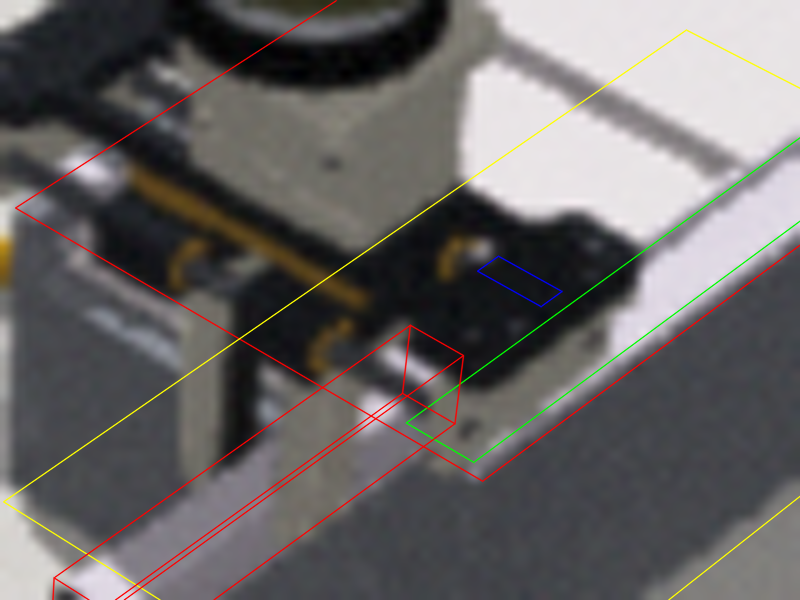

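```bash
python3 -m inch '[[[10,0,0,0,0,0],[12,0,0,0,0,0],[5,0,0,0,0,0],[3,0,0,0,0,0],[3,0,0,0,0,0],[3,0,0,0,0,0],[0,0,0,0,0,0]]]'
python3 -c "
from h import *
togo(*c2w(-.078,.230,.163),-8.5)"
```

```text
t: 7.68
tool_pos: [0.4743, 0.1376, 0.1637]
orientation: [-1.135, 1.317, -1.317]
force: [0.5, 3.4, -1.8]
opening: 0.0196
t 7.67 pos [0.4743 0.1376 0.1637] yawz -8.47 tooly [ 3.e-04  6.e-04 -1.e+00] F [ 0.52  3.35 -1.78] op 0.0196 q [ 0.18 -0.12  1.86  0.    1.41  0.33]
shift tool mm (present axes) [ 9.3  0.7 -0.3]
turn tool y rad 0.0005
shift in wanted axes [ 9.3  0.7 -0.3]
```

```bash
python3 -m inch '[[[8,0,0,0,0,0],[15,0,0,0,0,0],[18,0,0,0,0,0],[18,0,0,0,0,0],[18,0,0,0,0,0],[18,0,0,0,0,0],[15,0,0,0,0,0],[8,0,0,0,0,0]]]'
python3 -c "
from h import *
togo(*c2w(-.078,.097,.163),-8.5)"
```

```text
t: 8.68
tool_pos: [0.4563, 0.0196, 0.1635]
orientation: [-1.135, 1.319, -1.318]
force: [-1.7, 5.0, 0.3]
opening: 0.0197
t 8.68 pos [0.4563 0.0196 0.1635] yawz -8.55 tooly [-7.e-04  2.e-04 -1.e+00] F [-1.73  5.05  0.34] op 0.0197 q [-0.07 -0.23  1.95  0.    1.42  0.08]
shift tool mm (present axes) [22.9  0.5  0.1]
turn tool y rad -0.0008
shift in wanted axes [22.9  0.5  0.1]
```

```bash
python3 -m inch '[[[5,0,0,0,0,0],[5,0,0,0,0,0],[3,0,0,0,0,0],[2,0,0,0,0,0],[1,0,0,0,0,0],[1,0,0,0,0,0]]]'
python3 -c "
from h import *
togo(*c2w(-.078,.097,.163),-8.5)"
python3 -m inch '[[[1,0,0,0,0,0],[1,0,0,0,0,0],[1,0,0,0,0,0]]]'
python3 -m inch '[[[1,0,0,0,0,0],[1,0,0,0,0,0]]]'
python3 -m inch '[[[1,0,0,0,0,0],[1,0,0,0,0,0]]]'
```

```text
t: 9.43
tool_pos: [0.4539, 0.0039, 0.1635]
orientation: [-1.136, 1.318, -1.317]
force: [-1.8, 5.5, 0.2]
opening: 0.0197
t 9.43 pos [0.4539 0.0039 0.1635] yawz -8.48 tooly [-9.e-04  3.e-04 -1.e+00] F [-1.79  5.51  0.24] op 0.0197 q [-0.1  -0.24  1.96  0.    1.42  0.04]
shift tool mm (present axes) [7.  0.5 0.1]
turn tool y rad 0.0004
shift in wanted axes [7.  0.5 0.1]
t: 9.8
tool_pos: [0.4535, 0.001, 0.1635]
orientation: [-1.136, 1.318, -1.317]
force: [-2.0, 4.0, -0.4]
opening: 0.02
t: 10.05
tool_pos: [0.4532, -0.001, 0.1635]
orientation: [-1.136, 1.318, -1.317]
force: [-1.6, 4.7, 0.6]
opening: 0.0198
t: 10.3
tool_pos: [0.4529, -0.0029, 0.1635]
orientation: [-1.136, 1.318, -1.317]
force: [-1.8, 5.2, -0.6]
opening: 0.0196
```

```bash
for i in 1; do python3 -m inch '[[[1,0,0,0,0,0]]]'; python3 -m inch '[[[1,0,0,0,0,0]]]';  python3 -m inch '[[[1,0,0,0,0,0]]]'; done | grep -E "tool_pos|force"
```

```text
tool_pos: [0.4527, -0.0039, 0.1635]
force: [-1.1, 5.2, 0.5]
tool_pos: [0.4526, -0.0045, 0.1635]
force: [-1.2, 9.0, 0.9]
tool_pos: [0.4526, -0.0047, 0.1636]
force: [-0.8, 14.3, 0.7]
```

```bash
python3 -c "
from h import *
togo(*c2w(-.078,.095,.142),-8.5)
S=cam('scene');segs=chest()+barsegs()
overlay(S,segs,360,140,440,200,10,'i2.png');zoom(S[0],360,140,440,200,10,'i1.png')
C=cam('top');zoom(C[0],395,200,495,275,8,'i3.png')
"
```

```text
t 10.68 pos [ 0.4526 -0.0047  0.1636] yawz -8.45 tooly [-5.0e-04  2.9e-03 -1.0e+00] F [-0.78 14.28  0.71] op 0.0194 q [-0.13 -0.24  1.96  0.    1.42  0.02]
shift tool mm (present axes) [ 0.4 21.6  0.2]
turn tool y rad 0.0008
shift in wanted axes [ 0.3 21.6  0.1]
```

View pics/i2.png

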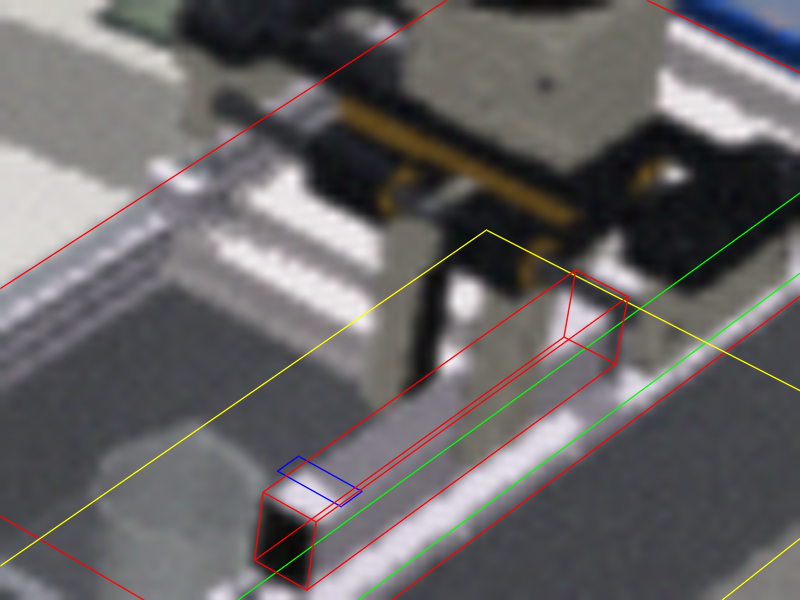

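View pics/i1.png

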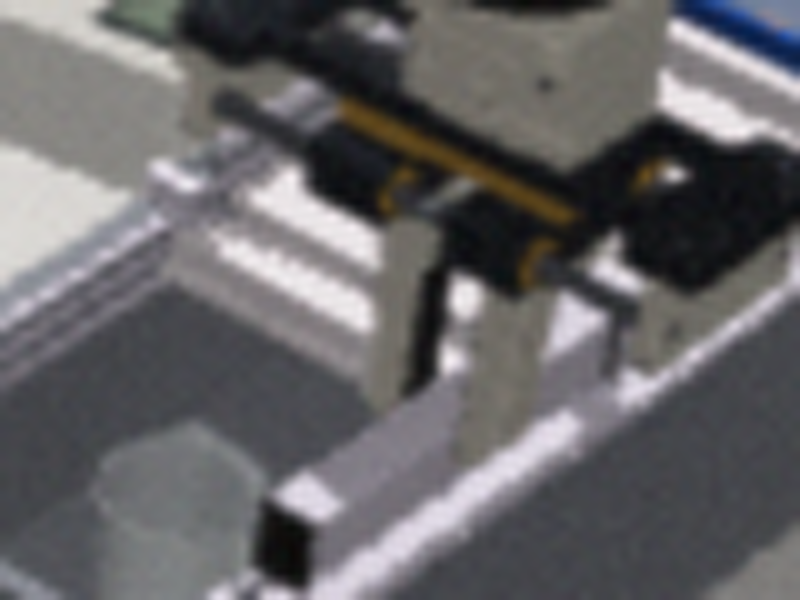

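View pics/i3.png

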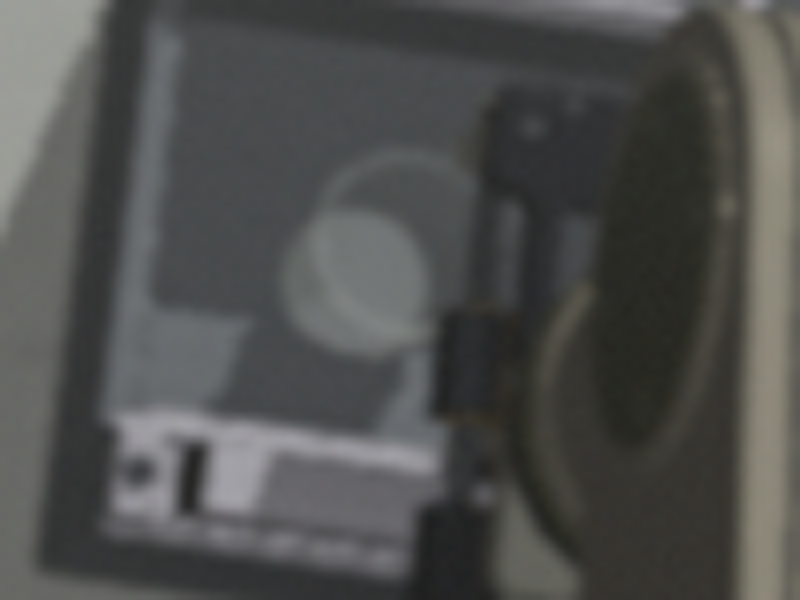

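```bash
python3 -c "
from h import *
C=cam('top');overlay(C,rect(-.095,-.061,-.19,.19,.129,(255,0,255))+rect(-.091,-.065,-.19,.19,.129,(0,255,0))+barsegs(),400,240,460,280,12,'j3.png')
zoom(C[0],400,240,460,280,12,'j4.png')
"
```

```text
(no output)
```

View pics/j3.png

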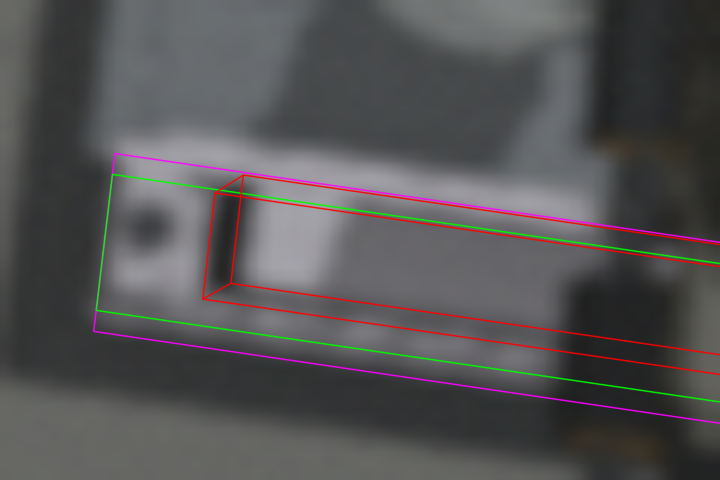

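View pics/j4.png

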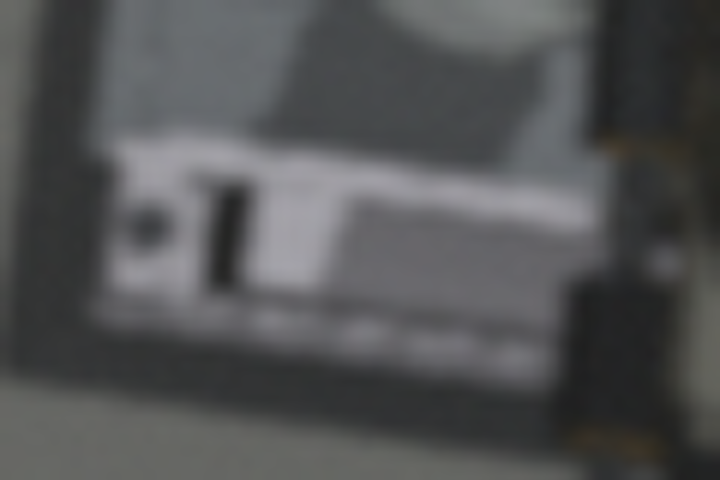

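```bash
python3 -m inch '[[[0,3,1,0,0,0],[0,4,0,0,0,0],[0,3,0,0,0,0],[0,0,0,0,0,0]]]';python3 -m inch '[[[0,2,0,0,0,0],[0,1.5,0,0,0,0],[0,0,0,0,0,0]]]'
python3 -c "
from h import *
S=cam('scene');segs=chest()+barsegs()
zoom(S[0],360,140,440,200,10,'k1.png')
C=cam('top');zoom(C[0],400,240,460,280,12,'k3.png')
"
```

```text
t: 11.32
tool_pos: [0.4544, -0.0049, 0.1544]
orientation: [-1.133, 1.317, -1.316]
force: [-0.8, 11.7, 5.8]
opening: 0.0197
t: 11.7
tool_pos: [0.4547, -0.0051, 0.1514]
orientation: [-1.133, 1.316, -1.316]
force: [-0.5, 10.6, 6.2]
opening: 0.0196
```

View pics/k1.png

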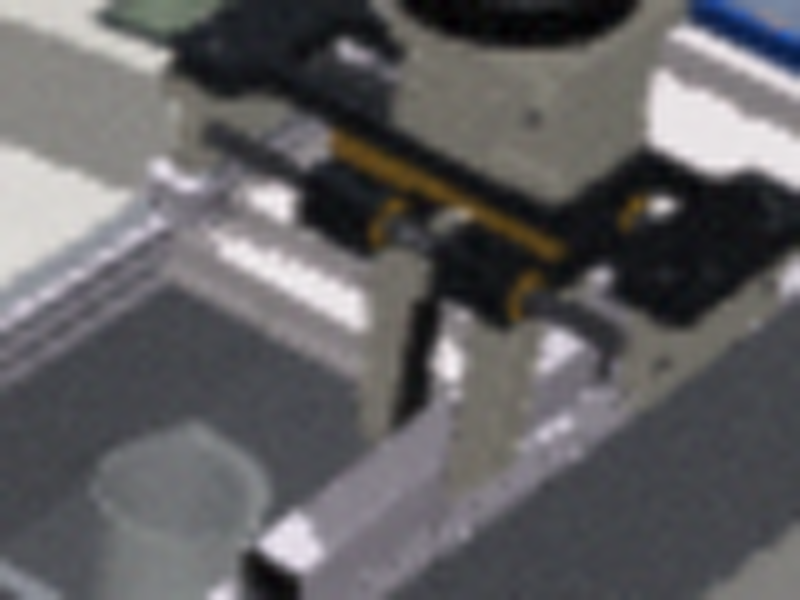

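View pics/k3.png

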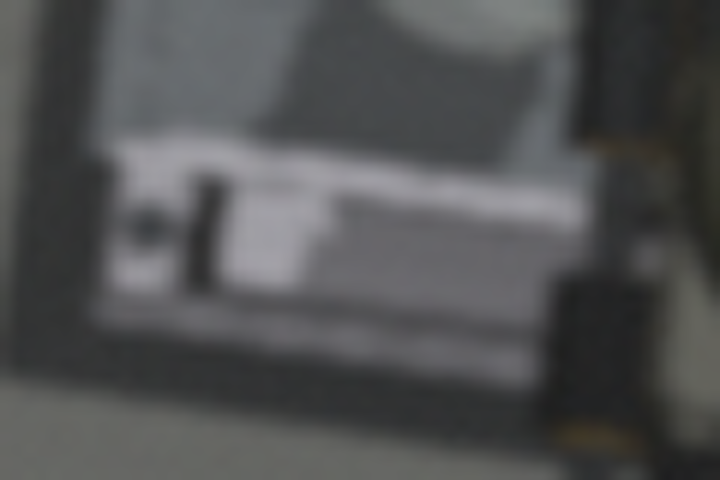

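```bash

python3 -m inch '[[[0,0,-1,0,0,0],[0,1.5,0,0,0,0],[0,0,0,0,0,0]]]'
python3 -c "
from h import *
togo(*c2w(-.078,.095,.142),-8.5)
C=cam('top');overlay(C,rect(-.091,-.065,-.19,.19,.129,(0,255,0))+barsegs(),400,240,460,280,12,'l3.png')"

```

```text
t: 12.18
tool_pos: [0.4543, -0.0051, 0.1506]
orientation: [-1.132, 1.315, -1.317]
force: [-1.6, 9.4, 8.8]
opening: 0.0194
t 12.18 pos [ 0.4543 -0.0051  0.1506] yawz -8.44 tooly [ 0.0036  0.0015 -1.    ] F [-1.63  9.4   8.84] op 0.0194 q [-0.13 -0.23  1.98  0.    1.39  0.02]
shift tool mm (present axes) [ 0.1  8.6 -1.6]
turn tool y rad 0.0011
shift in wanted axes [ 0.1  8.6 -1.6]
```

View pics/l3.png

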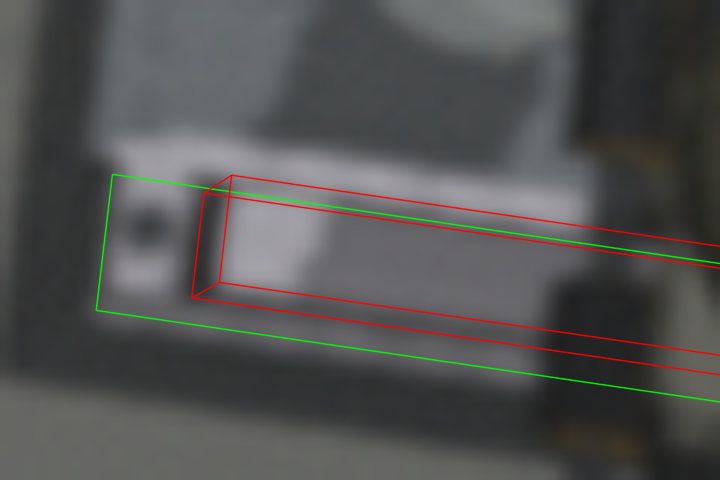

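```bash

python3 -m inch '[[[-0.3,0,-1.5,0,0,0],[0,2,0,0,0,0],[0,0,0,0,0,0]]]'
python3 -c "
from h import *
togo(*c2w(-.078,.095,.142),-8.5)"

```

```text
t: 12.6
tool_pos: [0.4537, -0.0052, 0.1494]
orientation: [-1.131, 1.313, -1.319]
force: [0.3, 7.8, 12.0]
opening: 0.0196
t 12.6 pos [ 0.4537 -0.0052  0.1494] yawz -8.44 tooly [ 5.6e-03  5.0e-04 -1.0e+00] F [ 0.29  7.8  11.96] op 0.0196 q [-0.13 -0.23  1.98  0.    1.39  0.02]
shift tool mm (present axes) [-0.   7.4 -1. ]
turn tool y rad 0.001
shift in wanted axes [-0.   7.4 -1. ]
```

```bash
python3 -c "
from h import *
S=cam('scene');overlay(S,barsegs(),360,140,440,200,10,'m1.png');zoom(S[0],355,165,415,210,12,'m2.png')
C=cam('top');zoom(C[0],400,240,460,280,12,'m3.png')"

```

```text
(no output)
```

View pics/m1.png

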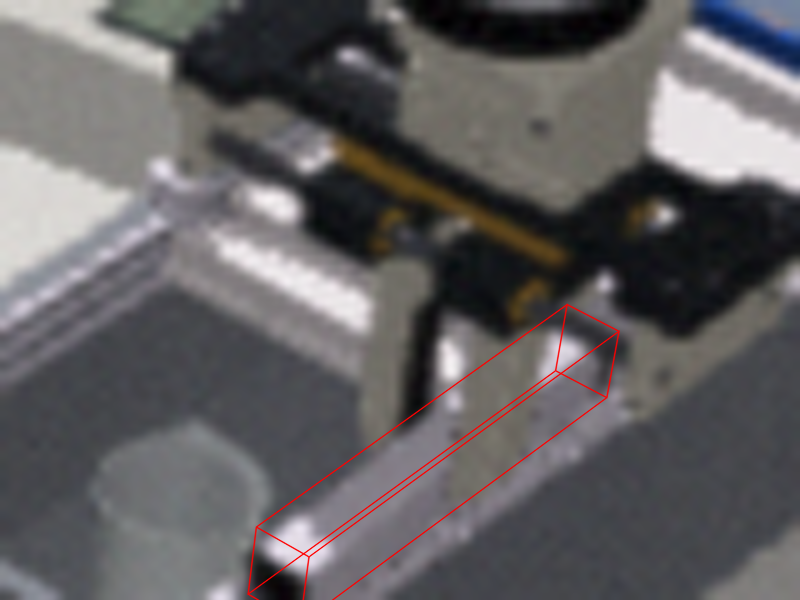

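View pics/m2.png

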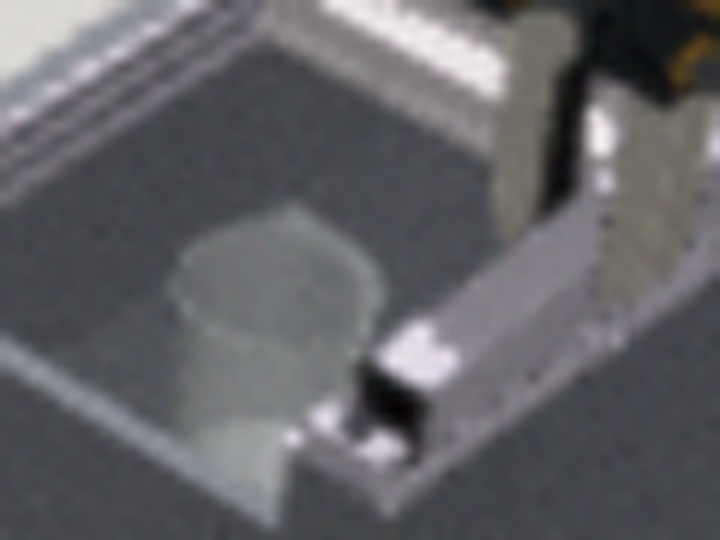

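View pics/m3.png

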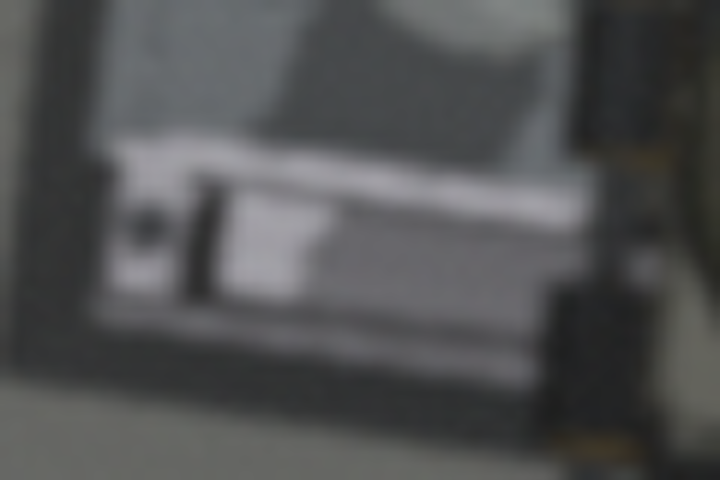

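```bash

python3 -m inch '[[[0,-4,0,0,0,0],[0,0,0,0,0,0]]]' | grep -E "pos|force"
python3 -m inch '[[[0,0,-0.5,0,0,0],[0,0,0,0,0,0]]]' | grep -E "pos|force"
python3 -c "
from h import *
togo(*c2w(-.078,.095,.142),-8.5)"
python3 -m inch '[[[0,2,0,0,0,0],[0,0,0,0,0,0]]]' | grep -E "pos|force"
python3 -m inch '[[[0,2,0,0,0,0],[0,0,0,0,0,0]]]' | grep -E "pos|force"

```

```text
tool_pos: [0.4525, -0.0049, 0.1512]
force: [4.8, 8.4, -2.5]
tool_pos: [0.4524, -0.0049, 0.1512]
force: [7.0, 7.1, -3.5]
t 13.2 pos [ 0.4524 -0.0049  0.1512] yawz -8.45 tooly [ 0.0038  0.0011 -1.    ] F [ 7.03  7.11 -3.52] op 0.0194 q [-0.13 -0.24  1.98  0.    1.39  0.02]
shift tool mm (present axes) [0.1 9.2 0.2]
turn tool y rad 0.0009
shift in wanted axes [0.1 9.2 0.3]
tool_pos: [0.4525, -0.0049, 0.15]
force: [2.4, 7.6, 3.6]
tool_pos: [0.4526, -0.0051, 0.1491]
force: [-2.1, 7.2, 13.4]
```

```bash
python3 -c "
from h import *
S=cam('scene');overlay(S,barsegs(),370,160,430,205,12,'n1.png')
"

```

```text
(no output)
```

View pics/n1.png

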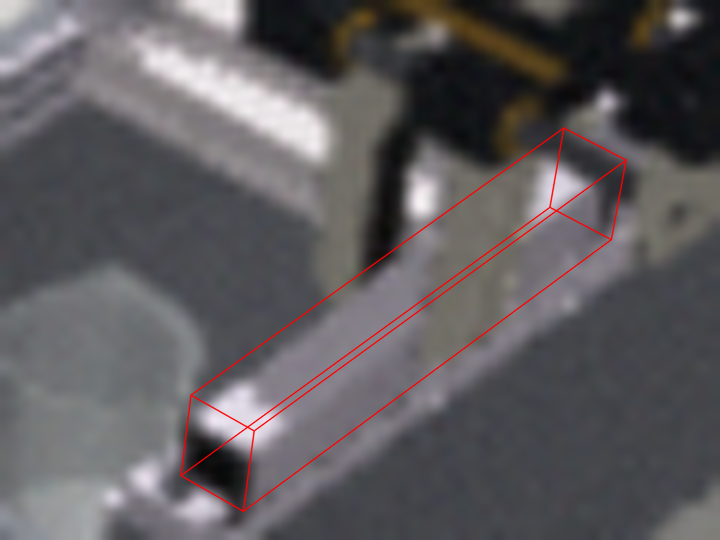

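```bash
python3 -c "
from h import *
C=cam('top')
def inv(p): 
  X,Y,a=CH; d=p[:2]-[X,Y]; return np.array([d[0]*np.cos(a)+d[1]*np.sin(a),-d[0]*np.sin(a)+d[1]*np.cos(a)])
for u in (205,215,225): print(u,inv(px2w(400+u/12,230+370/12,.138,C)))
p=monitor.read_state()['tool_pos']; print('tcp',inv(p), 'bar end',inv(p)[1]+.078)
zoom(cv2.imread('pics/top0.png'),400,240,460,280,12,'p0.png')
overlay(C,barsegs()+blk(.174),400,240,460,280,12,'p1.png')
"

```

```text
205 [-0.07894374  0.17142111]
215 [-0.07867001  0.16956693]
225 [-0.07839626  0.16771262]
tcp [-0.07807989  0.09491095] bar end 0.1729109547214215
```

View pics/p0.png

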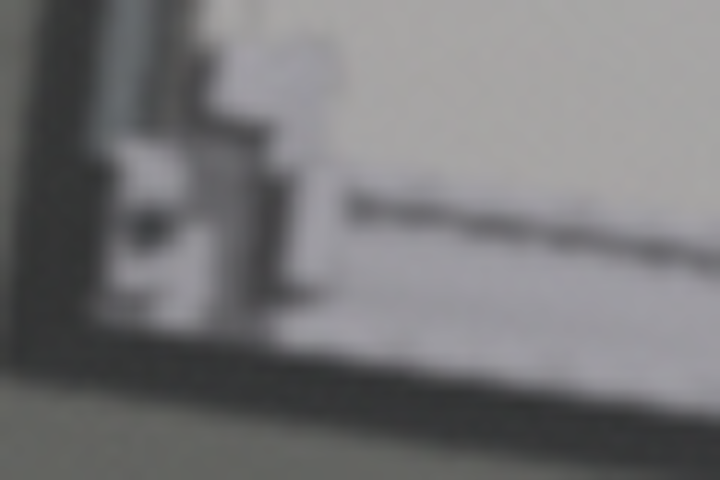

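View pics/p1.png

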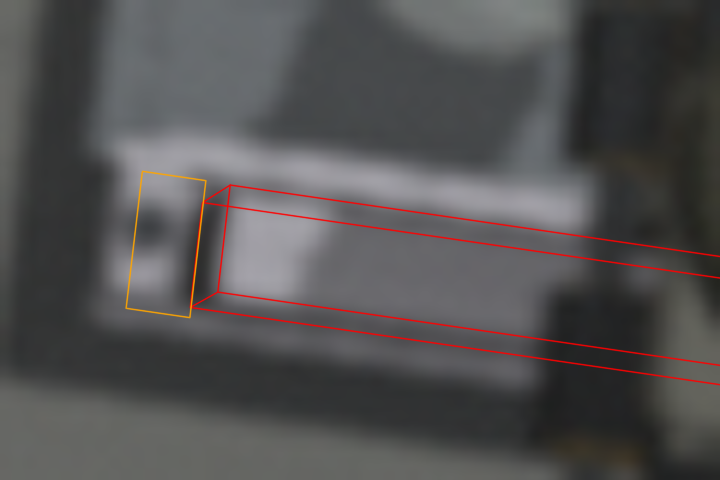

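```bash
python3 -c "
from h import *
s=monitor.read_state(); print(s['force'],s['wrist_torque'])
a=CH[2]; f=s['force'];m=s['wrist_torque']; r=np.array([[np.cos(a),np.sin(a),0],[-np.sin(a),np.cos(a),0],[0,0,1]]); print('chest axes F',r@f,'M',r@m)"
python3 -m inch '[[[0,-5,0,0,0,0],[0,0,0,0,0,0]]]' | grep -E "pos|force"
python3 -c "
from h import *
s=monitor.read_state(); a=CH[2]; f=s['force'];m=s['wrist_torque']; r=np.array([[np.cos(a),np.sin(a),0],[-np.sin(a),np.cos(a),0],[0,0,1]]); print('chest axes F',r@f,'M',r@m)"
python3 -m inch '[[[0,-6,0,0,0,0],[0,0,0,0,0,0],[0,0,0,0,0,0]]]' | grep -E "pos|force"
python3 -c "
from h import *
s=monitor.read_state(); a=CH[2]; f=s['force'];m=s['wrist_torque']; r=np.array([[np.cos(a),np.sin(a),0],[-np.sin(a),np.cos(a),0],[0,0,1]]); print('chest axes F',r@f,'M',r@m)"

```

```text
[-1.73391873  7.61698693 13.49723287] [1.53912902 0.4800015  0.07833722]
chest axes F [-2.84073548  7.2770314  13.49723287] M [1.45127428 0.70222685 0.07833722]
tool_pos: [0.452, -0.0048, 0.1523]
force: [4.7, 7.3, -2.4]
chest axes F [ 3.53159081  7.90678082 -2.41153995] M [ 1.65328333 -0.57100967 -0.11948756]
tool_pos: [0.4509, -0.0046, 0.1572]
force: [1.6, 7.1, -2.5]
chest axes F [ 0.58206152  7.26693432 -2.47317349] M [ 1.56749786 -0.1166556   0.03123894]
```

```bash

cat >> h.py <<'E'
def fm():
    s=monitor.read_state(); a=CH[2]; r=np.array([[np.cos(a),np.sin(a),0],[-np.sin(a),np.cos(a),0],[0,0,1]])
    d=s['tool_pos']-[CH[0],CH[1],0]; print('t',round(s['t'],2),'chest pos',(1000*r@d).round(1),'F',(r@s['force']).round(1),'M',(r@s['wrist_torque']).round(2))
E
python3 -m inch '[[[0,0,2,0,0,0],[0,0,2,0,0,0],[0,0,0,0,0,0]]]' >/dev/null;python3 -c "
from h import *
fm()"
python3 -m inch '[[[0,4,0,0,0,0],[0,0,0,0,0,0]]]' >/dev/null;python3 -c "
from h import *
fm()"
python3 -m inch '[[[0,3,0,0,0,0],[0,0,0,0,0,0]]]' >/dev/null;python3 -c "
from h import *
fm()"

```

```text
t 14.8 chest pos [-77.1  95.2 156.7] F [-4.6  8.3 -1.5] M [ 1.53  0.96 -0.34]
t 15.05 chest pos [-76.   95.3 153.6] F [-2.8  9.3  2.1] M [ 1.44  0.56 -0.2 ]
t 15.3 chest pos [-75.5  95.3 151.2] F [-2.1  8.2  2.6] M [ 1.43  0.31 -0.13]
```

```bash

python3 -m inch '[[[0,2,0,0,0,0],[0,0,0,0,0,0]]]' >/dev/null;python3 -c "
from h import *
fm()"
python3 -m inch '[[[0,2,0,0,0,0],[0,0,0,0,0,0]]]' >/dev/null;python3 -c "
from h import *
fm()"

```

```text
t 15.55 chest pos [-75.1  95.1 150.1] F [-3.8  7.9  9. ] M [ 1.37  0.8  -0.06]
t 15.8 chest pos [-74.6  94.9 149. ] F [-5.3  6.7 13.7] M [1.38 1.17 0.05]
```

```bash
python3 -c "
from h import *
fm()
S=cam('scene');zoom(S[0],375,180,405,204,25,'q1.png');overlay(S,barsegs()+blk(.174)+rect(-.091,-.065,.174,.186,.124,(0,165,255)),375,180,405,204,25,'q2.png')
C=cam('top');zoom(C[0],405,245,445,275,20,'q3.png')
"

```

```text
t 15.8 chest pos [-74.6  94.9 149. ] F [-5.3  6.7 13.7] M [1.38 1.17 0.05]
```

View pics/q1.png

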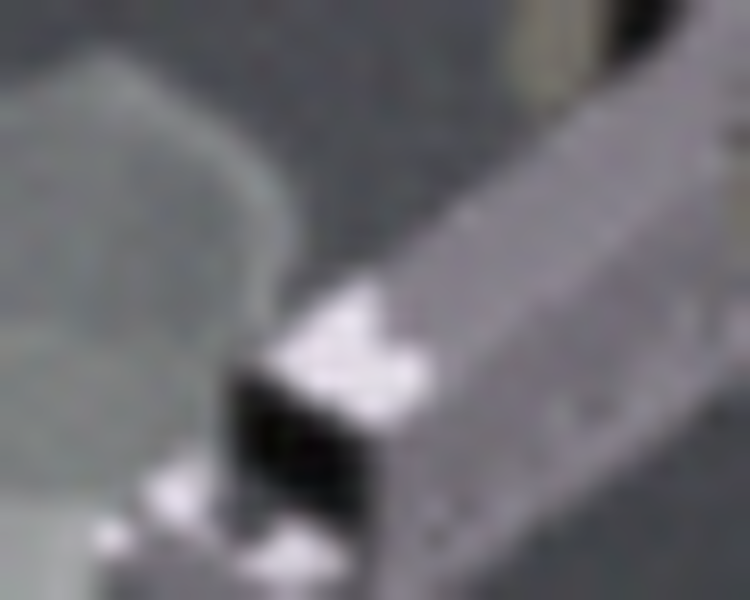

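View pics/q2.png

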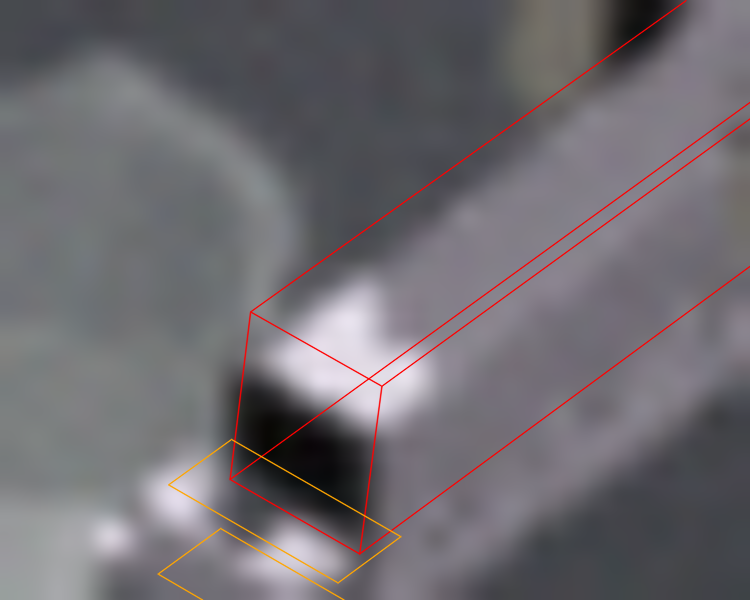

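View pics/q3.png

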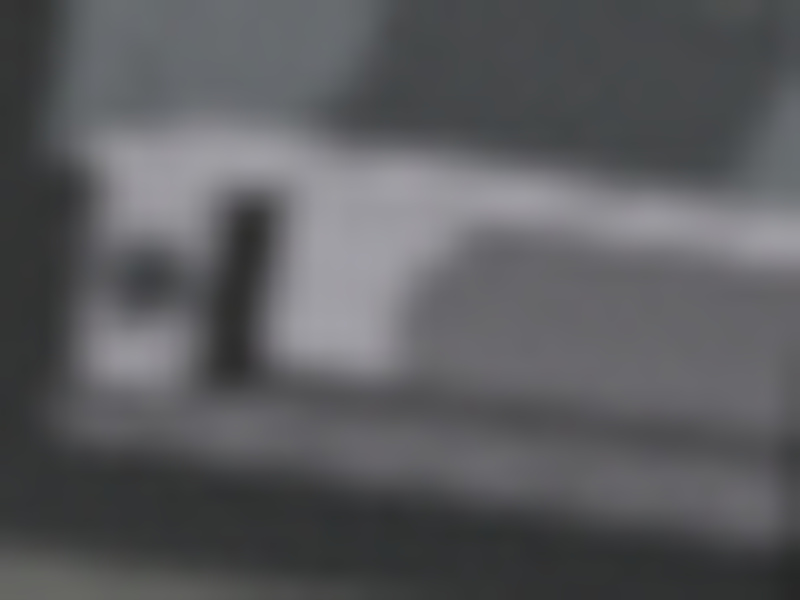

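```bash

python3 -m inch '[[[0,-1,-1.5,0,0,0],[0,0,0,0,0,0]]]' - 25 >/dev/null;python3 -c "
from h import *
fm()"
python3 -m inch '[[[0,2.5,0,0,0,0],[0,0,0,0,0,0]]]' >/dev/null;python3 -c "
from h import *
fm()"
python3 -m inch '[[[0,1.5,0,0,0,0],[0,0,0,0,0,0]]]' >/dev/null;python3 -c "
from h import *
fm()
S=cam('scene');overlay(S,barsegs(),375,170,415,200,20,'r2.png')"

```

```text
t 16.15 chest pos [-76.   94.8 148.9] F [0.8 6.5 4.3] M [ 1.14 -0.02  0.12]
t 16.4 chest pos [-76.   94.2 146.4] F [0.5 4.  5.1] M [0.75 0.08 0.16]
t 16.65 chest pos [-76.1  93.8 144.9] F [-1.2  0.9  5.1] M [0.48 0.15 0.15]
```

View pics/r2.png

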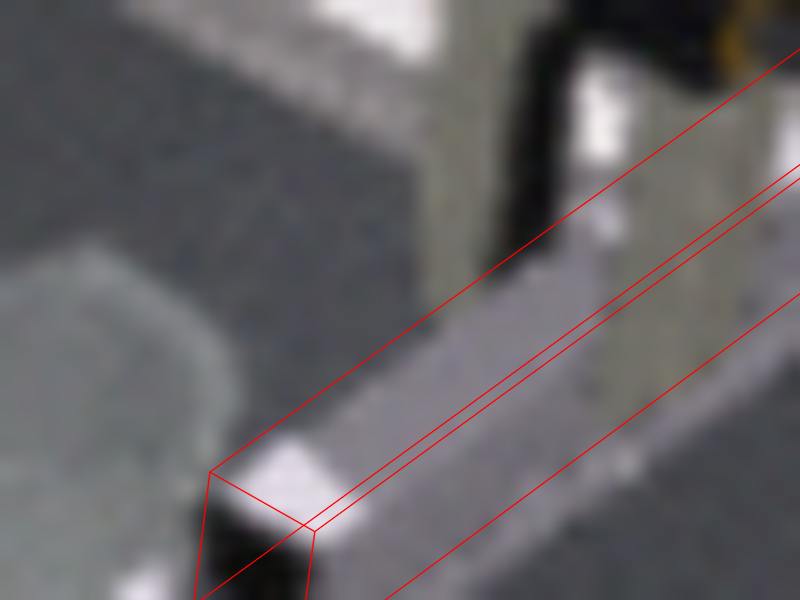

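```bash

python3 -m inch '[[[0,2,0,0,0,0],[0,0,0,0,0,0]]]' >/dev/null;python3 -c "
from h import *
fm()"
python3 -m inch '[[[0,1.5,0,0,0,0],[0,0,0,0,0,0]]]' >/dev/null;python3 -c "
from h import *
fm()
S=cam('scene');zoom(S[0],365,140,425,185,12,'s1.png');overlay(S,barsegs(),375,165,415,195,20,'s2.png')"

```

```text
t 16.95 chest pos [-76.1  93.7 143.4] F [-2.9  0.9 10.3] M [0.18 0.57 0.08]
t 17.2 chest pos [-76.1  93.7 143.3] F [-10.5   1.   22.4] M [0.1  1.95 0.05]
```

View pics/s1.png

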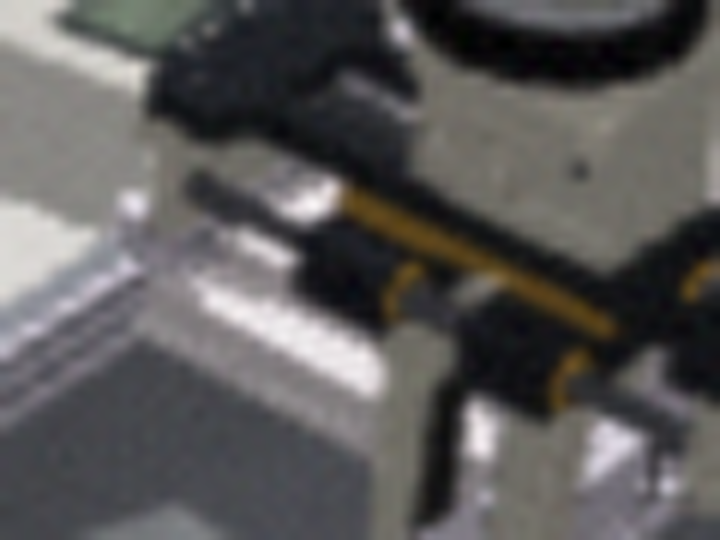

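View pics/s2.png

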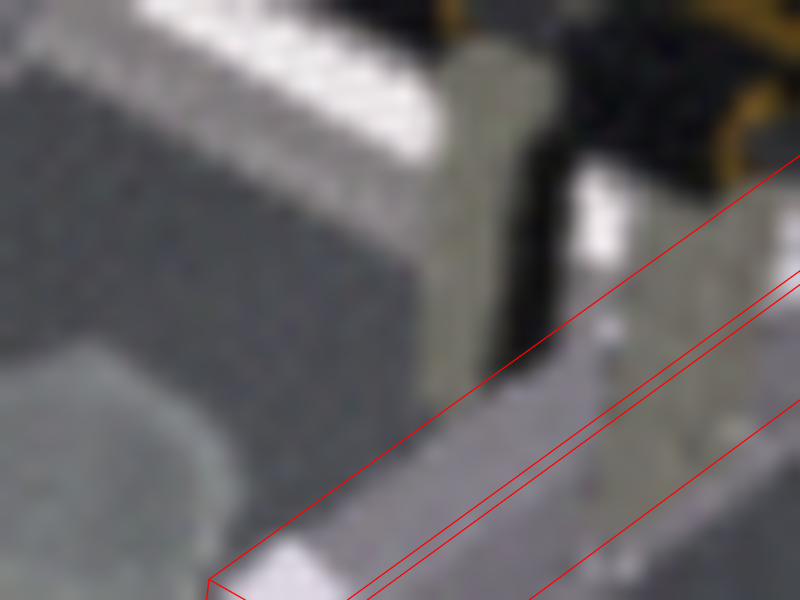

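```bash

python3 -m inch '[[[0,-3.5,0,0,0,0],[0,0,0,0,0,0]]]' >/dev/null;python3 -c "
from h import *
fm()"
python3 -m inch '[[[0,0,0,0,0,0],[0,0,0,0,0,0],[0,0,0,0,0,0]]]' 45 >/dev/null;python3 -c "
from h import *
fm()"
python3 -m inch '[[[0,-10,0,0,0,0],[0,-30,0,0,0,0],[0,-40,0,0,0,0],[0,-40,0,0,0,0],[0,0,0,0,0,0]]]';python3 -c "
from h import *
fm()
S=cam('scene');zoom(S[0],340,120,460,210,6,'t1.png')
C=cam('top');zoom(C[0],395,180,595,300,4,'t2.png')"

```

```text
t 17.5 chest pos [-76.8  94.3 143.8] F [2.4 5.  1.3] M [ 0.61 -0.28  0.13]
t 17.88 chest pos [-77.4  94.  143.4] F [ 0.9  0.  -0. ] M [-0.08  0.03  0.01]
t: 18.5
tool_pos: [0.4554, -0.0061, 0.2684]
orientation: [-1.13, 1.311, -1.321]
force: [0.6, -0.1, -0.5]
opening: 0.0447
t 18.5 chest pos [-75.1  94.3 268.4] F [ 0.6 -0.1 -0.5] M [-0.05  0.04 -0.01]
```

View pics/t1.png

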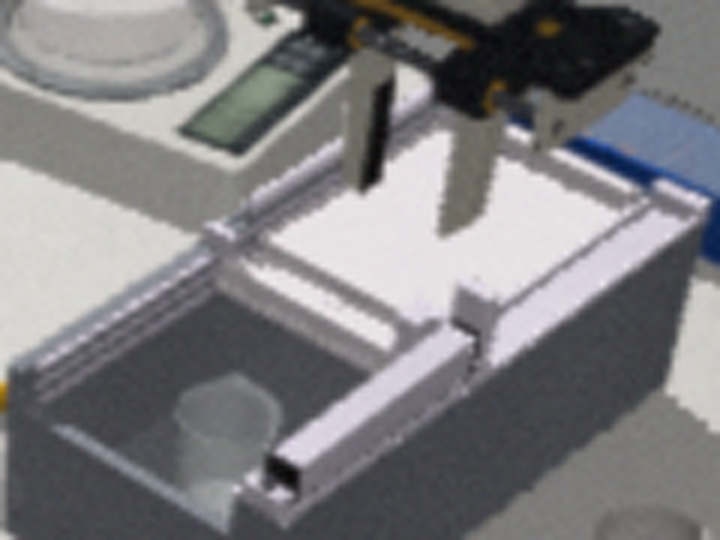

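View pics/t2.png

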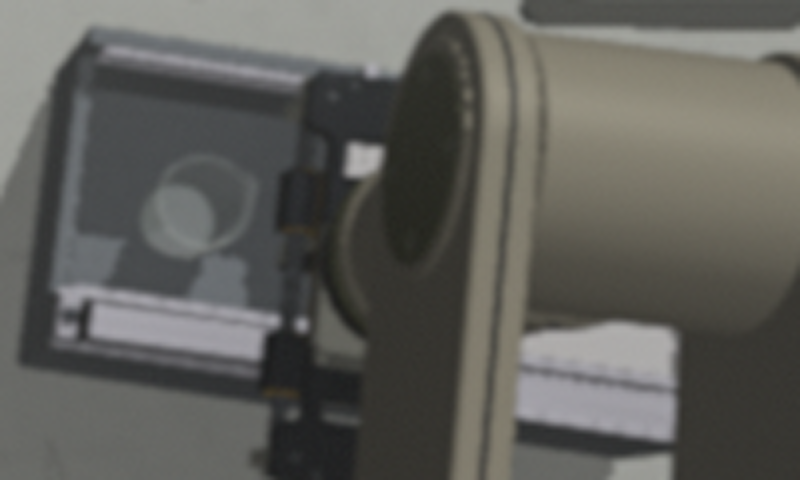

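```bash
python3 -c "
from h import *
S=cam('scene');C=cam('top')
CHB=[*c2w(-.0772,.0955,0)[:2],CH[2]+np.pi/2]
segs=[]
for h in(.124,.150): segs+=rect(-.078,.078,-.01,.01,h,(0,0,255),CHB)
overlay(S,segs,370,150,430,205,10,'u1.png')
zoom(C[0],420,205,475,250,14,'u2.png')
zoom(S[0],355,170,405,210,16,'u3.png')
p=px2w(447.5,230,.094,C);q=px2w(439.5,234.5,.024,C);print(p,q)"

```

```text
[ 0.54081473 -0.01226274  0.094     ] [ 0.54176048 -0.0101899   0.024     ]
```

View pics/u1.png

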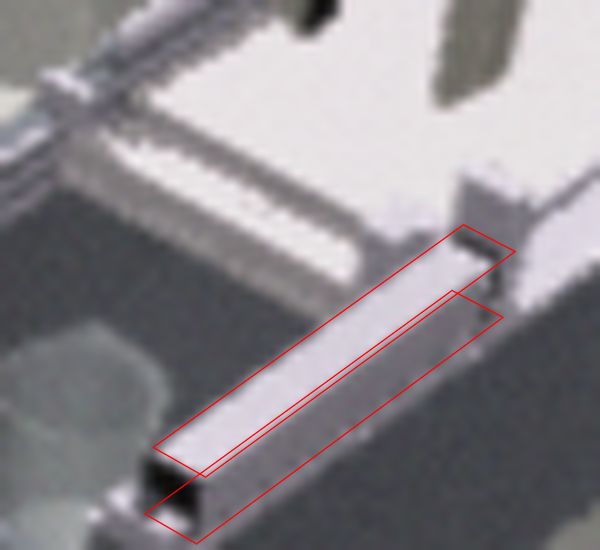

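View pics/u2.png

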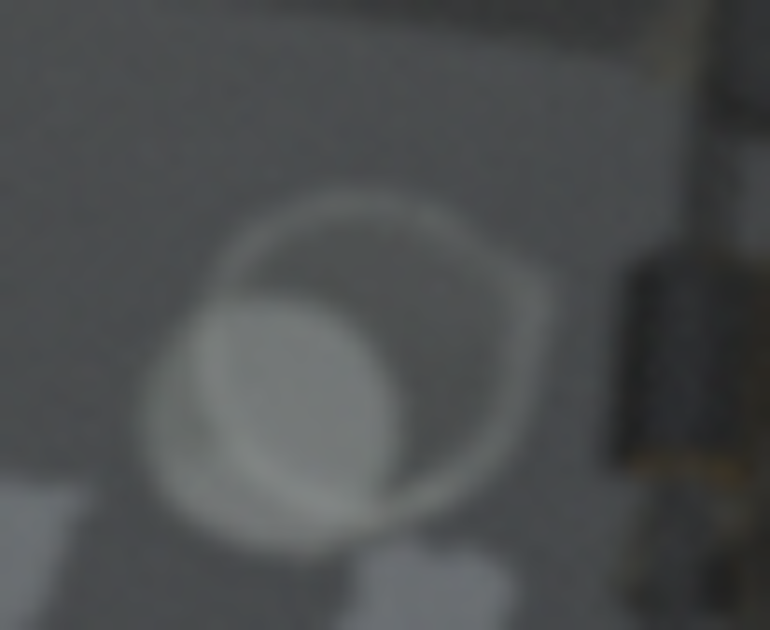

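View pics/u3.png

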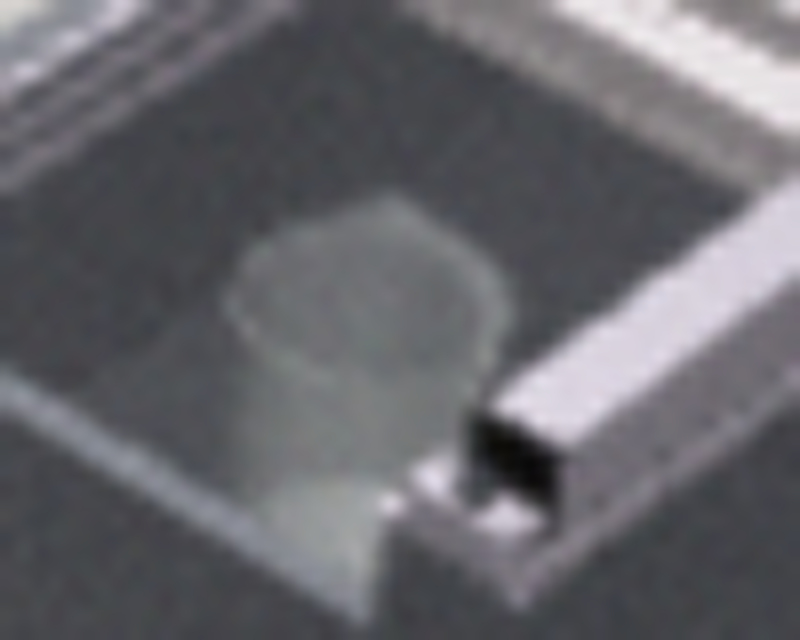

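The bar lies flat in the ledge, with the paddle resting on its end. Scene (460,240) at 10x shows the paddle end and (175,490) the block end. Top view puts the beaker rim at (446.4,230.6) and its base at (439.3,235.4). Next I turn the jaws for the beaker.

```bash
python3 -m inch '[[[0,0,0,0,-0.175,0],[0,0,0,0,-0.175,0],[0,0,0,0,-0.175,0],[0,0,0,0,-0.175,0],[0,0,0,0,-0.175,0],[0,0,0,0,-0.175,0],[0,0,0,0,-0.175,0],[0,0,0,0,-0.175,0]]]' 75 20 >/dev/null
python3 -c "
from h import *
C=cam('top')
p=px2w(446.4,230.6,.094,C);q=px2w(439.3,235.4,.026,C);print(p,q)
S=cam('scene')
for uv,z in (((355+368/16,170+300/16),.094),): print(px2w(*uv,z,S))
togo(.5395,-.0098,.068,72)
zoom(C[0],395,180,595,300,4,'v2.png')"

```

```text
[ 0.53938689 -0.00960693  0.094     ] [ 0.5391741  -0.00911137  0.026     ]
[ 0.5375859  -0.00293853  0.094     ]
t 19.8 pos [ 0.4526 -0.0058  0.2622] yawz 71.87 tooly [-2.5e-03  3.0e-04 -1.0e+00] F [-0.14  0.35 -0.03] op 0.0748 q [-0.13 -0.29  1.82 -0.    1.61 -1.38]
shift tool mm (present axes) [ 84.3 194.   23.3]
turn tool y rad -0.0024
shift in wanted axes [ 83.8 194.2  23. ]
```

View pics/v2.png

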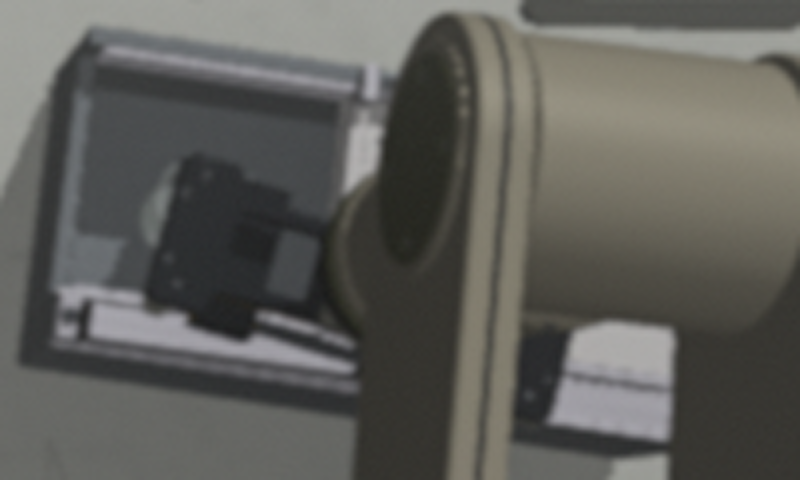

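```bash
python3 -m inch '[[[42,0,12,0,0,0],[42,30,12,0,0,0],[0,40,0,0,0,0],[0,40,0,0,0,0],[0,0,0,0,0,0],[0,0,0,0,0,0]]]'
python3 -c "
from h import *
togo(.5395,-.0087,.068,72)
S=cam('scene');zoom(S[0],330,100,450,210,6,'w1.png')"

```

```text
t: 20.55
tool_pos: [0.5411, -0.0094, 0.1549]
orientation: [-1.556, 0.251, -0.252]
force: [0.3, -0.0, 0.4]
opening: 0.075
t 20.55 pos [ 0.5411 -0.0094  0.1549] yawz 71.63 tooly [ 9.e-04 -1.e-04 -1.e+00] F [ 0.31 -0.04  0.4 ] op 0.075 q [-0.11  0.02  1.74  0.    1.38 -1.36]
shift tool mm (present axes) [-1.8 86.9  0.2]
turn tool y rad -0.0065
shift in wanted axes [-1.7 86.9  0.2]
```

View pics/w1.png

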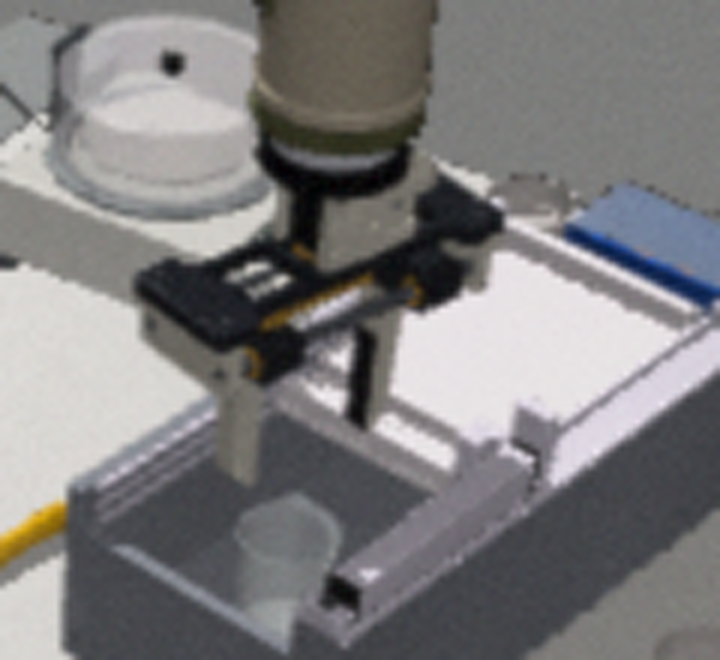

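```bash
python3 -m inch '[[[-1.8,25,0,0,-0.006,0],[0,22,0,0,0,0],[0,0,0,0,0,0]]]'
python3 -c "
from h import *
togo(.5395,-.0087,.068,72)
S=cam('scene');zoom(S[0],345,140,425,210,9,'x1.png');C=cam('top');zoom(C[0],395,190,475,255,9,'x2.png')"

```

```text
t: 20.98
tool_pos: [0.5388, -0.0088, 0.1071]
orientation: [-1.557, 0.246, -0.246]
force: [-0.3, 0.1, -0.5]
opening: 0.0749
t 20.98 pos [ 0.5388 -0.0088  0.1071] yawz 72.04 tooly [-2.e-04  0.e+00 -1.e+00] F [-0.28  0.06 -0.49] op 0.0749 q [-0.11  0.06  1.79  0.    1.3  -1.37]
shift tool mm (present axes) [ 0.6 39.1  0.3]
turn tool y rad 0.0006
shift in wanted axes [ 0.6 39.1  0.3]
```

View pics/x1.png

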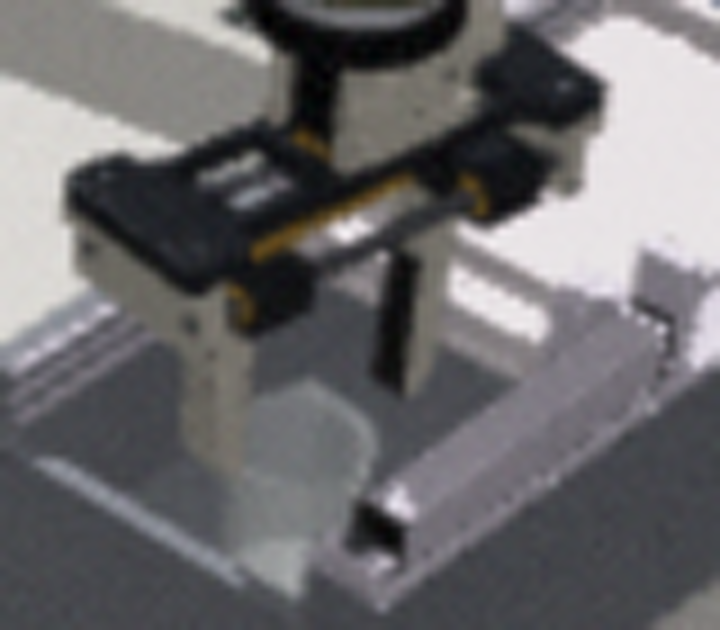

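View pics/x2.png

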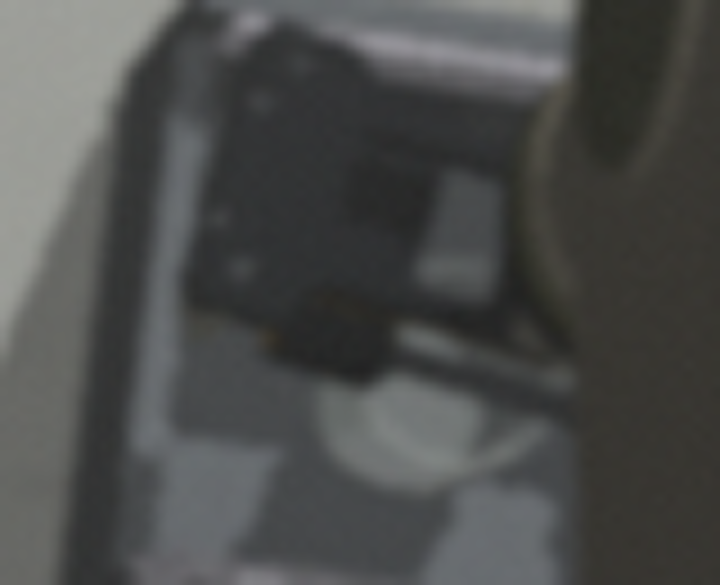

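```bash
python3 -c "
from h import *
S=cam('scene');seg=[]
for (x,y),col in (((.5395,-.0087),(0,0,255)),((.5385,-.004),(0,255,0))):
  for z in(.024,.094):
    P=[np.array([x+.029*np.cos(a),y+.029*np.sin(a),z]) for a in np.linspace(0,6.283,41)]
    seg+=[(P[i],P[i+1],col) for i in range(40)]
overlay(S,seg,345,140,425,210,9,'y1.png')
S2=(cv2.imread('pics/z3.png'),)+S[1:]
"

```

```text
(no output)
```

View pics/y1.png

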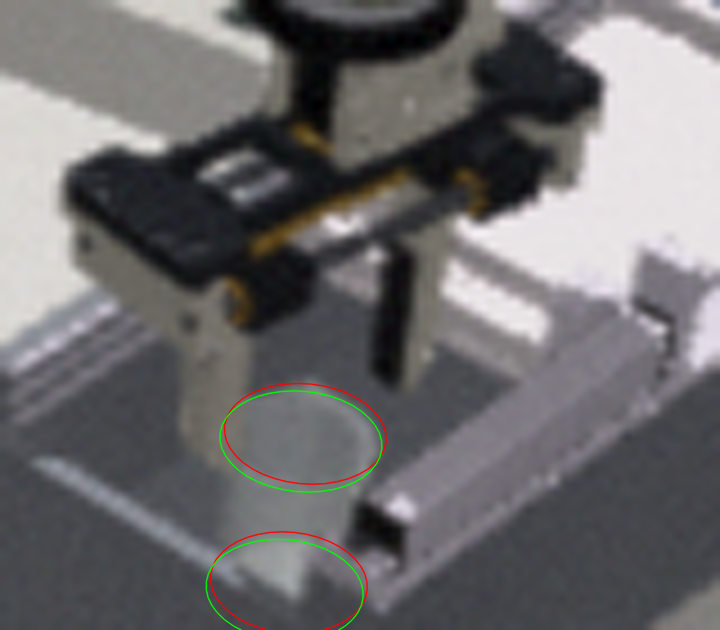

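```bash
python3 -m inch '[[[0.5,7,1,0,0,0],[0,8,0,0,0,0],[0,0,0,0,0,0]]]' | grep -E "pos|force"
python3 -m inch '[[[0,12,0,0,0,0],[0,11,0,0,0,0],[0,0,0,0,0,0]]]' | grep -E "pos|force"

```

```text
tool_pos: [0.5389, -0.0079, 0.0905]
force: [-0.6, 0.7, -0.6]
tool_pos: [0.5394, -0.008, 0.0674]
force: [1.7, -0.9, -1.1]
```

```bash
python3 -m inch '[[[0,0,0,0,0,0],[0,0,0,0,0,0],[0,0,0,0,0,0],[0,0,0,0,0,0]]]' 45 18
python3 -m inch '[[[0,-4,0,0,0,0],[0,-6,0,0,0,0],[0,-10,0,0,0,0],[0,0,0,0,0,0]]]'
python3 -c "
from h import *
S=cam('scene');zoom(S[0],335,120,425,210,7,'aa1.png')"

```

```text
t: 22.38
tool_pos: [0.5398, -0.0079, 0.0689]
orientation: [-1.557, 0.245, -0.246]
force: [0.7, 0.3, 1.5]
opening: 0.0539
t: 22.88
tool_pos: [0.5408, -0.0081, 0.0901]
orientation: [-1.557, 0.244, -0.247]
force: [0.5, -0.1, -0.8]
opening: 0.0537
```

View pics/aa1.png

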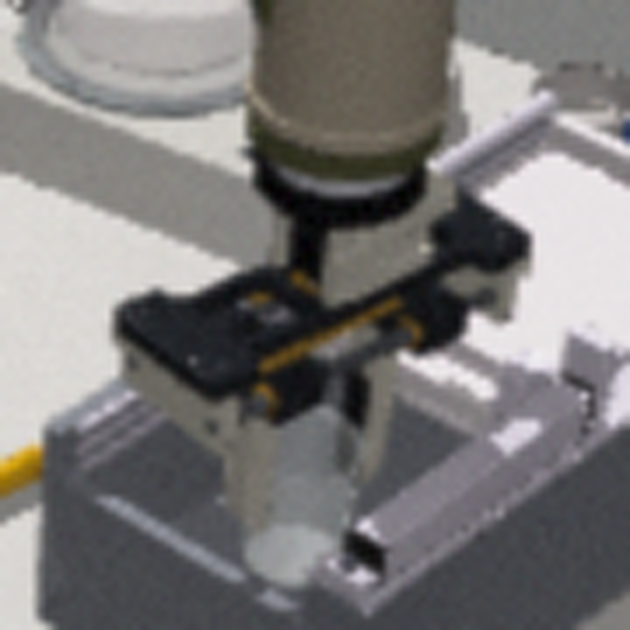

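```bash
python3 -m inch '[[[0,-15,0,0,0,0],[0,-25,0,0,0,0],[0,-30,0,0,0,0],[0,-30,0,0,0,0],[0,-30,0,0,0,0],[0,-20,0,0,0,0],[0,-10,0,0,0,0],[0,0,0,0,0,0]]]'
python3 -c "
from h import *
togo(.4597,.3253,.15,72)
S=cam('scene');zoom(S[0],320,50,460,210,5,'ab1.png')"

```

```text
t: 23.92
tool_pos: [0.5399, -0.008, 0.2489]
orientation: [-1.557, 0.245, -0.246]
force: [0.6, 0.5, -1.5]
opening: 0.0535
t 23.93 pos [ 0.5399 -0.008   0.2489] yawz 72.08 tooly [ 5.e-04 -0.e+00 -1.e+00] F [ 0.56  0.47 -1.45] op 0.0535 q [-0.11 -0.04  1.62  0.    1.56 -1.37]
shift tool mm (present axes) [-178.9   98.8  292.5]
turn tool y rad 0.0014
shift in wanted axes [-179.3   98.9  292.2]
```

View pics/ab1.png

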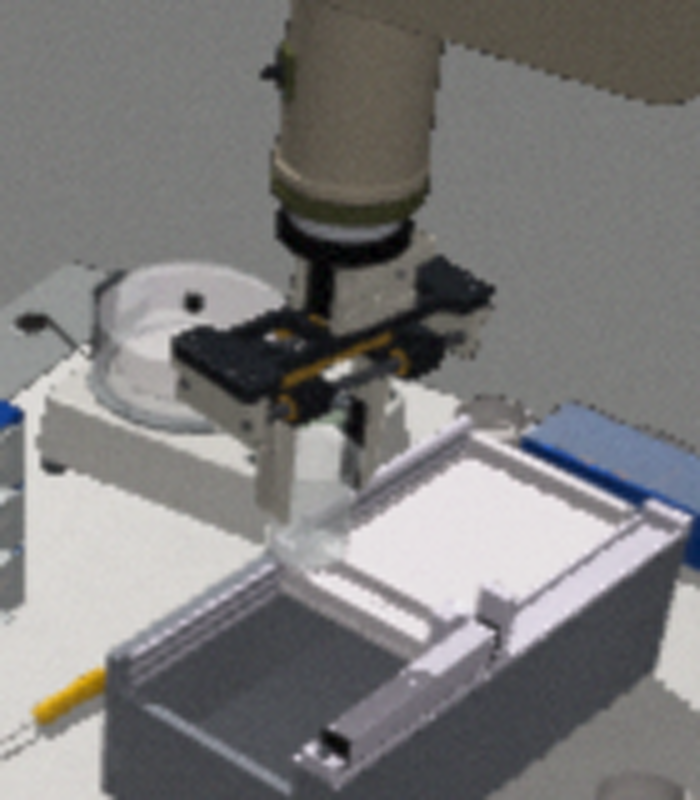

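```bash
python3 -m inch '[[[-10,0,16,0,0,0],[-17,0,28,0,0,0],[-20,0,33,0,0,0],[-20,0,33,0,0,0],[-20,0,33,0,0,0],[-20,0,33,0,0,0],[-20,0,33,0,0,0],[-20,0,33,0,0,0]]]' >/dev/null
python3 -m inch '[[[-17,0,27,0,0,0],[-10,0,16,0,0,0],[-5,0,7,0,0,0],[0,30,0,0,0,0],[0,40,0,0,0,0],[0,30,0,0,0,0],[0,0,0,0,0,0]]]'
python3 -c "
from h import *
togo(.4597,.3253,.052,72)
S=cam('scene');zoom(S[0],250,150,410,320,4,'ac1.png')
C=cam('top');zoom(C[0],260,220,350,310,6,'ac2.png')"

```

```text
t: 25.85
tool_pos: [0.4575, 0.3231, 0.1455]
orientation: [-1.561, 0.25, -0.243]
force: [0.0, -0.2, -1.0]
opening: 0.0535
t 25.85 pos [0.4575 0.3231 0.1455] yawz 72.03 tooly [-0.0052 -0.0033 -1.    ] F [ 0.03 -0.22 -0.98] op 0.0535 q [ 0.52  0.08  1.69 -0.    1.38 -0.73]
shift tool mm (present axes) [ 1.8 93.5  3.2]
turn tool y rad 0.0004
shift in wanted axes [ 1.4 93.5  2.8]
```

View pics/ac1.png

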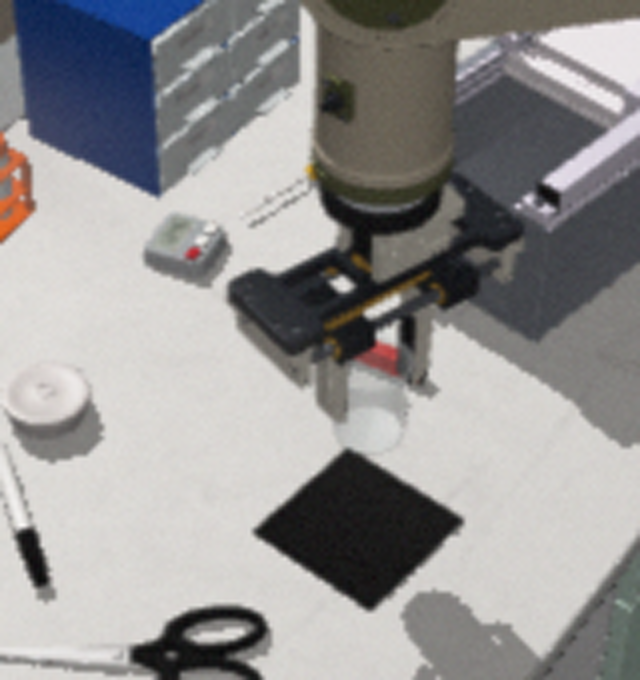

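View pics/ac2.png

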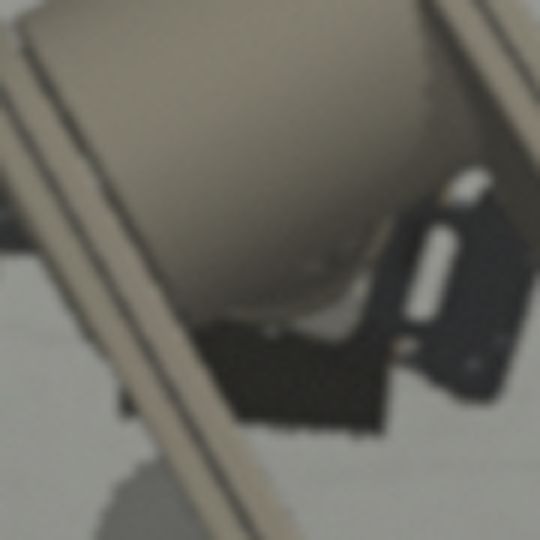

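```bash
python3 -m inch '[[[1.5,25,3,0,0,0],[0,30,0,0,0,0],[0,22,0,0,0,0],[0,10,0,0,0,0],[0,0,0,0,0,0],[0,0,0,0,0,0]]]' | grep -E "pos|force"
python3 -m inch '[[[0,3,0,0,0,0],[0,0,0,0,0,0]]]' | grep -E "pos|force"
python3 -m inch '[[[0,2,0,0,0,0],[0,0,0,0,0,0]]]' | grep -E "pos|force"

```

```text
tool_pos: [0.4627, 0.3279, 0.0634]
force: [0.5, -0.2, -0.3]
tool_pos: [0.4618, 0.3273, 0.0589]
force: [0.3, -0.1, -1.2]
tool_pos: [0.4614, 0.3272, 0.0564]
force: [0.3, 0.4, -0.6]
```

```bash
python3 -m inch '[[[0,3,0,0,0,0],[0,2,0,0,0,0],[0,0,0,0,0,0]]]' | grep -E "pos|force"
python3 -m inch '[[[0,1,0,0,0,0],[0,0,0,0,0,0]]]' | grep -E "pos|force"
python3 -m inch '[[[0,1,0,0,0,0],[0,0,0,0,0,0]]]' | grep -E "pos|force"

```

```text
tool_pos: [0.4614, 0.3271, 0.0512]
force: [0.3, 0.1, -0.8]
tool_pos: [0.4616, 0.3273, 0.0506]
force: [0.3, 0.3, -2.0]
tool_pos: [0.4616, 0.3273, 0.0496]
force: [0.5, -0.5, -1.4]
```

```bash
python3 -m inch '[[[0,1,0,0,0,0],[0,0,0,0,0,0]]]' | grep -E "pos|force"
python3 -m inch '[[[0,1,0,0,0,0],[0,0,0,0,0,0]]]' | grep -E "pos|force"

```

```text
tool_pos: [0.4618, 0.3274, 0.0489]
force: [-1.3, -0.3, 0.3]
tool_pos: [0.4621, 0.3275, 0.0488]
force: [-3.7, -1.2, 8.1]
```

```bash
python3 -m inch '[[[0,-1.2,0,0,0,0],[0,0,0,0,0,0]]]' | grep -E "pos|force"
python3 -m inch '[[[0,0,0,0,0,0],[0,0,0,0,0,0],[0,0,0,0,0,0],[0,0,0,0,0,0]]]' 78 | grep -E "pos|force|open"
python3 -c "
from h import *
S=cam('scene');zoom(S[0],280,180,400,320,5,'ad1.png')"

```

```text
tool_pos: [0.4617, 0.3274, 0.0489]
force: [-1.8, 0.6, 1.4]
tool_pos: [0.4616, 0.3273, 0.0488]
force: [-0.3, 0.1, -0.2]
opening: 0.0778
```

View pics/ad1.png

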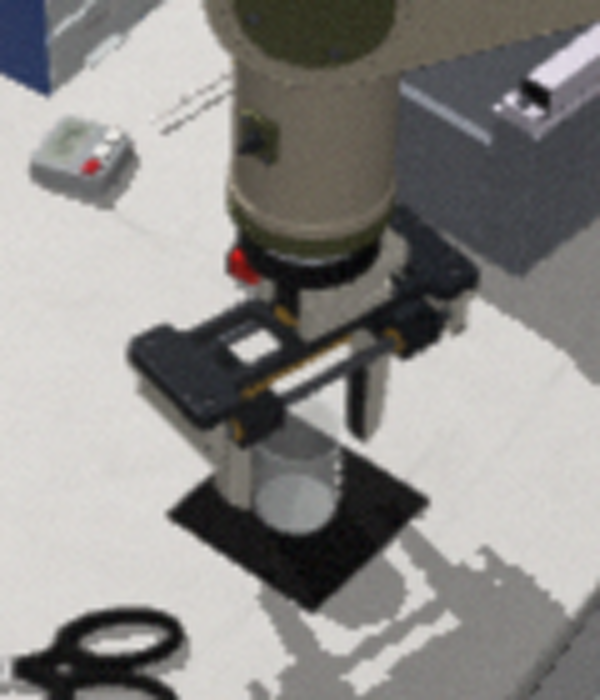

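Released; the beaker stands on the mat. I retreat straight up, then away.

```bash
python3 -m inch '[[[0,-10,0,0,0,0],[0,-15,0,0,0,0],[0,-30,0,0,0,0],[0,-40,0,0,0,0],[0,-40,0,0,0,0],[0,-40,0,0,0,0],[0,0,0,0,0,0]]]' >/dev/null
python3 -m inch '[[[-20,0,30,0,0,0],[-20,0,45,0,0,0],[-20,0,45,0,0,0],[-20,0,45,0,0,0],[-20,0,45,0,0,0],[0,0,0,0,0,0],[0,0,0,0,0,0],[0,0,0,0,0,0]]]'
python3 -c "
from h import *
S=cam('scene');cv2.imwrite('pics/ae1.png',S[0])
C=cam('top');zoom(C[0],260,170,600,310,2,'ae2.png');zoom(C[0],265,225,345,305,7,'ae3.png')
CHB=[*c2w(-.0775,.0965,0)[:2],CH[2]+np.pi/2];segs=[]
for h in(.124,.150): segs+=rect(-.078,.078,-.01,.01,h,(0,0,255),CHB)
overlay(C,segs,400,230,480,285,10,'ae4.png')"

```

```text
t: 31.25
tool_pos: [0.4316, 0.5569, 0.2243]
orientation: [-1.557, 0.246, -0.247]
force: [-0.0, -1.1, 0.5]
opening: 0.078
```

View pics/ae1.png

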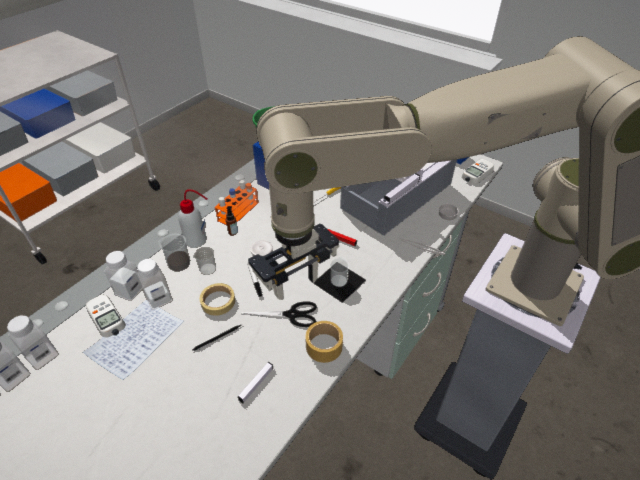

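View pics/ae3.png

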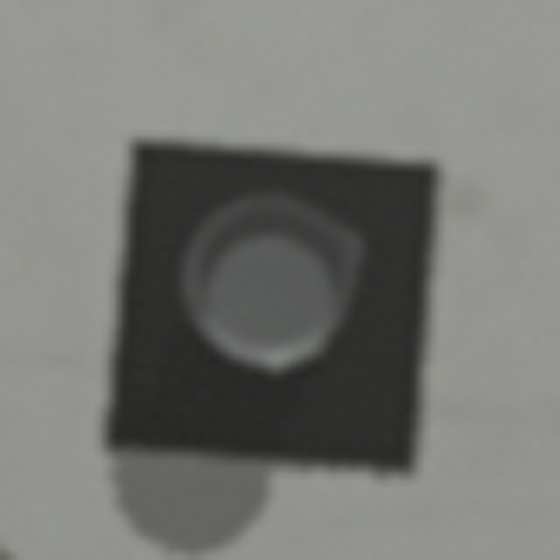

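View pics/ae4.png

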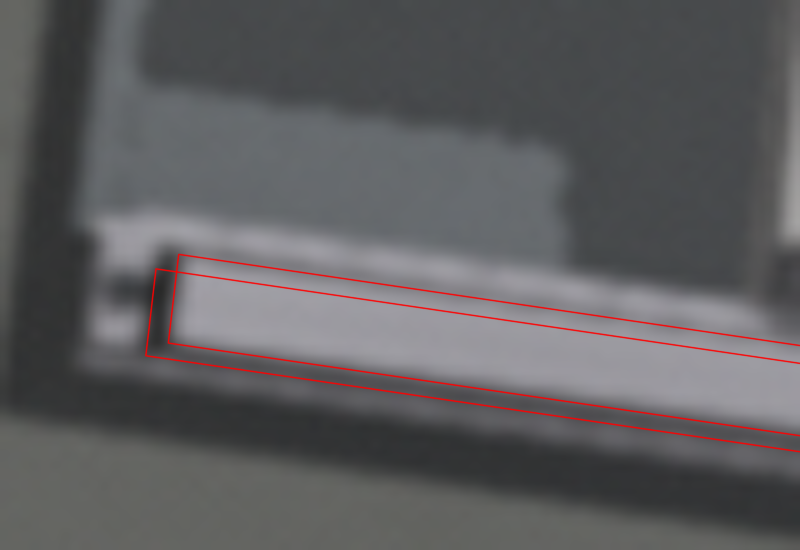

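The beaker stands upright at (275,283) in the 7x top view, about 7 mm from the mat centre at (272,305). The bar lies flat in the ledge and the lid is open. The robot is clear.

```bash
python3 -c "
from plant import robot
print(robot.close_job())"
```

```text
the job is handed in; nothing more can be done
None
```

The job is handed in: the low lid is propped open by the bar, and the beaker stands on the black mat. The interface gives no verdict, so this rests on my own checks. The last state reading was at t = 31.25 s, against the 61 s limit.

- **Lid:** I pushed the paddle with the end of the larger silver bar in small steps until the force rose from about 5 N to about 14 N. The most I read while pushing was about 14 N, against the 60 N limit. I did not watch the contact force continuously, only at the end of each move.
- **Bar:** On the way down it stuck several times. I first thought it was on the front lip and shifted it sideways. The pictures then showed that friction on the paddle had tilted it, so I eased the grip and pressed it flat, reading up to about 22 N on the wrist. The last top picture shows it flat in the ledge, within about 1–2 mm of the expected outline, with the lid open.
- **Beaker:** I lifted it out upright. It now stands about 7 mm from the mat's centre, and the gripper is well clear of it.
- **Disagreements:**
  - The scene camera differed from the top camera and the arm's own position by about 1 pixel (2 mm) for the bar.
  - For the beaker the two cameras differed by about 5–7 mm. I relied mainly on the top camera.
  - The fingers closed to 54 mm on the beaker rather than 58 mm, probably because its body is narrower than its rim.

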